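# Pack the colour jars into the airtight tub and seal it

## Robot

A 6-joint arm with a two-finger parallel gripper is mounted at the origin on the work surface. World frame = base frame: x ahead of the robot, y to its left, z up, the work surface at z = 0. Lengths are in m, angles in rad, forces in N, time in s.
With the tool pointing down it reaches from about 0.35 to 0.85 m from the base axis. Payload 8.1 kg.
Tool frame: the origin (TCP) lies on the mounting face of the last link; the fingertips stand 186 mm ahead of it and the grasp point (between the pads) lies 167 mm ahead of it; z points along the fingers, y is the line along which they close (so a half turn about z gives the same grasp; the last joint's range is limited). The gripper opens to 93 mm and grips with 3 to 60 N. Pads are 15 mm wide; open, the fingers measure 128 mm over their backs; the gripper's body (75 mm by 188 mm) begins 65 mm behind the grasp point.
Start: joints at [1.147, 0.13, 1.488, -0, 1.523, -0.085], TCP at [0.199, 0.566, 0.405] pointing down, gripper open.
Joint ranges: [-2.96, 2.96], [-0.89, 2.26], [0.02, 2.5], [-1.34, 4.48], [0, 2.73], [-2.66, 2.66]. Speed limits (rad/s): [2.39, 2.39, 2.79, 3.14, 3.14, 3.14].

## Interface

Orientations are given as a rotation vector (axis times angle).
In Python, from plant import * gives the robot as it stands. The module is installed in compiled form; this text tells all that it offers.
- The arm moves only by the tool arm_command, never from a script. Its argument "increments" is a list of rows, each a list of 6 numbers: the shift along the tool's x, y, z in units of 0.2 m (1.0 is 0.2 m), then the turn, a rotation vector about the tool's x, y, z in units of pi rad (1.0 is pi rad). A call has exactly 5 rows; each row is the pose to reach, as a shift and turn from the pose commanded when the call began, along the tool's axes at that moment, turning the shorter way round; what a row does not reach only later rows make up. A row lasts 1/8 s, in which the tool goes at most 62.5 mm and 10.7 degrees, less where a joint would pass 70% of its speed; a pose out of reach is approached as far as the arm can. A call with a number of a shift or a turn outside -1 to 1 is refused whole. A call with a gripper value outside its range is refused whole. "fingers" is the closure, from -1 (fully open) to 1 (shut), set as the call begins (left out, the last holds). The fingers move at their own pace and stop on an object; "force" is the grip in N (left out, the last holds). Time passes only in rows, so rows that repeat a pose let the fingers close, or fill a call up. It gives the time, the measured TCP pose, the force, the opening and the grip force at its end, in the units of the state.
- read_state(): the state, without advancing time (a new reading comes with each control period).
- read_camera(name): name is "scene" or "side" or "wrist"; returns a dict with "image" (384x512x3 uint8, red, green, blue), "fx", "fy", "cx", "cy" (pixels), "k1" (the pictures are not rectified: a ray, as slopes to the right and down, at radius r is drawn at 1 + k1 r^2 times it, then the intrinsics apply), "T" (4x4, takes a point from camera to world coordinates). Camera axes: x right, y down, z forward; pixel columns grow to the right and rows downward; lengths in m; the calibration is good to about 2 mm. A picture is of the moment at which its call begins. There is no depth.
- close_job(): hands the job in; it is judged then, once.
The state is a dict: "t": time; "q": joint angles; "dq": joint speeds; "joint_torque": joint torques, N m; "tool_pos": TCP position; "orientation": TCP orientation; "force": force on the tool from outside, world axes, zero at the start; "wrist_torque": the same for the moment, N m; "opening": finger opening in m; "gripper_force": force on a finger pad.
Only numpy, scipy, OpenCV 4.12 (cv2) and the standard library are available. Lean on these libraries where they do the work, as an engineer would, in place of code of your own. Each camera call takes 0.05 s, during which the arm holds its last target. There are 200 camera calls.

## Task

Put every capped colour jar from the crate into the airtight tub, leaving the tape and the cork block in the crate and the palette and water cup where they are. Then lay the lid on the tub and press it down point by point around its edge (15 to 20 N at each point is plenty; go round again if need be), at the corners and the middles of the sides, until the gasket is fully home all round and the lid is flush on the rim.

Things in the scene. Friction and masses are not known exactly. Their poses are not given: they have to be found in the camera images.
- tub: grey rectangular open tub fixed on the table: 232 mm along x by 172 mm along y over the rim, 72 mm high; inside 204 x 144 mm, inner floor 4 mm above its underside. Origin: centre of its underside; z up. A black rubber gasket stands 6 mm proud all round the top of the rim (centre line 109 mm either side in x, 79 mm in y)
- lid_grip (a point): middle of the handle of the loose white lid (0.3 kg), a bar 90 (x) x 16 (y) x 35 mm high amid a plate 228 (x) x 168 (y) x 6 mm. This point: 22 mm above the plate's top, 13 mm below the bar's top. Below the plate a plug 197 x 137 mm, 12 mm deep (foot 40 mm below this point), drops into the tub's mouth, 3 mm spare each side. Starts plug down on the table; fits either way round
- lid_corner0 (a point): point on the lid's top face over the gasket at its +x +y corner: 109 mm in x and 79 mm in y from the lid's centre. It is 84 mm above the tub's underside when the lid is just laid on the raised gasket, 78 mm when the seal is fully home (plate flat on the rim)
- lid_corner1 (a point): point on the lid's top face over the gasket at its -x +y corner: 109 mm in x and 79 mm in y from the lid's centre. It is 84 mm above the tub's underside when the lid is just laid on the raised gasket, 78 mm when the seal is fully home (plate flat on the rim)
- lid_corner2 (a point): point on the lid's top face over the gasket at its -x -y corner: 109 mm in x and 79 mm in y from the lid's centre. It is 84 mm above the tub's underside when the lid is just laid on the raised gasket, 78 mm when the seal is fully home (plate flat on the rim)
- lid_corner3 (a point): point on the lid's top face over the gasket at its +x -y corner: 109 mm in x and 79 mm in y from the lid's centre. It is 84 mm above the tub's underside when the lid is just laid on the raised gasket, 78 mm when the seal is fully home (plate flat on the rim)
- seal0 (a joint): gasket at the +x +y corner of the tub's rim: 0 standing proud, 0.006 (m) pressed down flush with the rim. It gives way at about 8 N, stays where it is pressed and sinks mainly when the lid is pressed just above it (the stiff lid rocks on the rest), so all eight places have to be pressed; at 15 N it takes about two rounds
- seal1 (a joint): gasket at the middle of the +y long side of the tub's rim: 0 standing proud, 0.006 (m) pressed down flush with the rim. It gives way at about 8 N, stays where it is pressed and sinks mainly when the lid is pressed just above it (the stiff lid rocks on the rest), so all eight places have to be pressed; at 15 N it takes about two rounds
- seal2 (a joint): gasket at the -x +y corner of the tub's rim: 0 standing proud, 0.006 (m) pressed down flush with the rim. It gives way at about 8 N, stays where it is pressed and sinks mainly when the lid is pressed just above it (the stiff lid rocks on the rest), so all eight places have to be pressed; at 15 N it takes about two rounds
- seal3 (a joint): gasket at the middle of the -x short side of the tub's rim: 0 standing proud, 0.006 (m) pressed down flush with the rim. It gives way at about 8 N, stays where it is pressed and sinks mainly when the lid is pressed just above it (the stiff lid rocks on the rest), so all eight places have to be pressed; at 15 N it takes about two rounds
- seal4 (a joint): gasket at the -x -y corner of the tub's rim: 0 standing proud, 0.006 (m) pressed down flush with the rim. It gives way at about 8 N, stays where it is pressed and sinks mainly when the lid is pressed just above it (the stiff lid rocks on the rest), so all eight places have to be pressed; at 15 N it takes about two rounds
- seal5 (a joint): gasket at the middle of the -y long side of the tub's rim: 0 standing proud, 0.006 (m) pressed down flush with the rim. It gives way at about 8 N, stays where it is pressed and sinks mainly when the lid is pressed just above it (the stiff lid rocks on the rest), so all eight places have to be pressed; at 15 N it takes about two rounds
- seal6 (a joint): gasket at the +x -y corner of the tub's rim: 0 standing proud, 0.006 (m) pressed down flush with the rim. It gives way at about 8 N, stays where it is pressed and sinks mainly when the lid is pressed just above it (the stiff lid rocks on the rest), so all eight places have to be pressed; at 15 N it takes about two rounds
- seal7 (a joint): gasket at the middle of the +x short side of the tub's rim: 0 standing proud, 0.006 (m) pressed down flush with the rim. It gives way at about 8 N, stays where it is pressed and sinks mainly when the lid is pressed just above it (the stiff lid rocks on the rest), so all eight places have to be pressed; at 15 N it takes about two rounds
- crate: low open wooden crate fixed on the table, 200 mm (x) by 285 mm (y) outside, walls 5 mm thick and 42 mm high, inner floor 5 mm above its underside. Origin: centre of its underside; z up
- jar0_mid (a point): capped colour jar (0.08 kg), standing in the crate: square white plastic body 42 x 42 mm and 34 mm high, on it a round black cap 36 mm wide and 12 mm high, 46 mm in all. This point: its centre, 23 mm above its base; z towards the cap, x and y square to the body's flat sides. Two to four such jars are present
- jar1_mid (a point): capped colour jar (0.08 kg), standing in the crate: square white plastic body 42 x 42 mm and 34 mm high, on it a round black cap 36 mm wide and 12 mm high, 46 mm in all. This point: its centre, 23 mm above its base; z towards the cap, x and y square to the body's flat sides. Two to four such jars are present
- jar2_mid (a point): capped colour jar (0.08 kg), standing in the crate: square white plastic body 42 x 42 mm and 34 mm high, on it a round black cap 36 mm wide and 12 mm high, 46 mm in all. This point: its centre, 23 mm above its base; z towards the cap, x and y square to the body's flat sides. Two to four such jars are present
- jar3_mid (a point): capped colour jar (0.08 kg), standing in the crate: square white plastic body 42 x 42 mm and 34 mm high, on it a round black cap 36 mm wide and 12 mm high, 46 mm in all. This point: its centre, 23 mm above its base; z towards the cap, x and y square to the body's flat sides. Two to four such jars are present
- tape_mid (a point): roll of paper tape lying flat in the crate, 60 mm across, 22 mm high; centre. Not to be packed
- block_mid (a point): cork sanding block in the crate, 36 (x) x 58 (y) x 24 mm; centre. Not to be packed
- palette: white flower-shaped paint palette on the table, 132 mm across, 16 mm high; origin at the centre of its underside. A bystander
- cup: white ceramic water cup (empty) on the table, 68 mm across, 62 mm high; origin at the centre of its underside. A bystander
Not all that is in view belongs to the job. Leave any orange or yellow look-alike of the part that bears jar0_mid alone. Leave any yellow look-alike of the part that bears jar1_mid alone.

How it is judged:
By the outcome, as a careful person would: the job done as asked, in the order asked, and still so for the second after the job is handed in, with the robot touching nothing.
Of jar0, jar1, jar2, jar3 only 2 to 4 are there at a start; the rules pass over those that are not, and their reading is None.
At some moment in a run one of jar0, jar1, jar2, jar3, lid may be knocked a few centimetres aside while the robot is not near it.
Once in a run the grip may slacken for a moment while it holds something.
It also fails if it takes over 210 s, if anything falls off the work surface, if the arm or the gripper's body presses on something with over 40 N, if the wrist force passes 120 N, or if a joint passes its speed limit or range.

## Working session

There is one attempt and no reset: what is moved stays moved. The work goes in short steps, Python scripts to look and compute and a tool call to move; the robot and the scene stay as the last step left them, time stands still between calls to the robot, and variables do not carry over. Pictures are saved under pics/ and viewed, at most 14 in all, crops included, and the job is handed in when it is done.

Besides the shell and the picture viewer there is one more tool, called after "Request:" by a JSON object that holds its "method" and its "body". arm_command: Moves the arm, as the interface text tells. Shifts and turns lie within -1 to 1; 1 stands for 0.2 m of shift or pi rad of turn. Its arguments: {"type":"object","properties":{"increments":{"type":"array","items":{"type":"array","items":{"type":"number","minimum":-1,"maximum":1}}},"fingers":{"type":"number"},"force":{"type":"number"}},"required":["increments"]}

```bash
mkdir -p pics
cat > h.py <<'E'
from plant import *
import numpy as np, cv2
from scipy.spatial.transform import Rotation as R
def snap(n,f):
    c=read_camera(n); cv2.imwrite(f'pics/{f}.png',c['image'][:,:,::-1]); np.savez(f'pics/{f}.npz',**c); return c
def ray(c,u,v):
    K=np.array([[c['fx'],0,c['cx']],[0,c['fy'],c['cy']],[0,0,1.]])
    p=cv2.undistortPoints(np.array([[[u,v]]],float),K,np.array([float(c['k1']),0,0,0,0]))[0,0]
    T=c['T']; return T[:3,3],T[:3,:3]@np.array([p[0],p[1],1])
def at(f,u,v,z):
    c=dict(np.load(f'pics/{f}.npz')); o,d=ray(c,u,v); return (o+d*(z-o[2])/d[2]).round(4)
def proj(f,P):
    c=dict(np.load(f'pics/{f}.npz')); T=c['T']; p=(np.atleast_2d(P)-T[:3,3])@T[:3,:3]; p=p[:,:2]/p[:,2:]
    s=1+c['k1']*(p**2).sum(1,keepdims=True); return (p*s*[c['fx'],c['fy']]+[c['cx'],c['cy']]).round(1)
def big(f,g,u0,v0,w,h,k):
    im=cv2.imread(f'pics/{f}.png')[v0:v0+h,u0:u0+w]; cv2.imwrite(f'pics/{g}.png',cv2.resize(im,None,fx=k,fy=k,interpolation=cv2.INTER_CUBIC))
E
python3 - <<'E'
from h import *
s=read_state(); print({k:np.round(v,3) for k,v in s.items()})
print(R.from_rotvec(s['orientation']).as_matrix().round(3))
ims=[snap(n,n+'0')for n in('scene','side','wrist')]
for c in ims: print(c['T'].round(3),c['fx'],c['k1'])
E
```

```text
{'t': np.float64(0.0), 'q': array([ 1.147,  0.131,  1.489,  0.   ,  1.523, -0.085]), 'dq': array([ 0.001,  0.   ,  0.   , -0.001,  0.   ,  0.001]), 'joint_torque': array([ 1.0000e-03, -5.5981e+01, -4.9177e+01,  7.7000e-02,  3.5000e-02,
       -0.0000e+00]), 'tool_pos': array([0.199, 0.566, 0.404]), 'orientation': array([-5.300e-01, -3.096e+00,  3.000e-03]), 'force': array([0.235, 0.494, 0.153]), 'wrist_torque': array([ 0.02 , -0.051,  0.012]), 'gripper_force': np.float64(0.0), 'opening': np.float64(0.093)}
[[-0.943  0.332 -0.001]
 [ 0.332  0.943 -0.002]
 [ 0.    -0.002 -1.   ]]
[[-0.387  0.68  -0.622  1.215]
 [ 0.922  0.273 -0.275  0.357]
 [-0.017 -0.68  -0.733  0.856]
 [ 0.     0.     0.     1.   ]] 353.4361123373315 -0.019252313880598945
[[-0.987 -0.122  0.108  0.421]
 [-0.162  0.66  -0.733  1.016]
 [ 0.018 -0.741 -0.671  0.962]
 [ 0.     0.     0.     1.   ]] 471.1885667767125 -0.1918630208868441
[[ 0.333  0.916  0.223  0.138]
 [ 0.943 -0.323 -0.079  0.587]
 [-0.001  0.237 -0.972  0.384]
 [ 0.     0.     0.     1.   ]] 345.0855183173568 -0.07629581239905259
```

View pics/scene0.png

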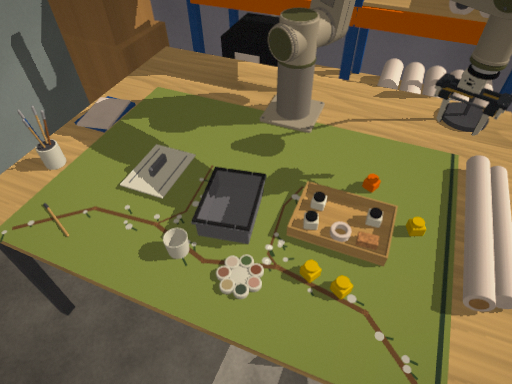

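View pics/side0.png

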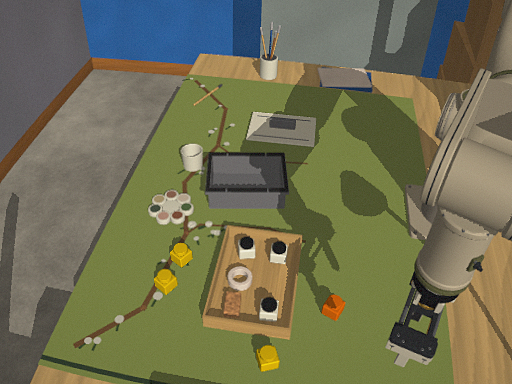

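The scene shows three black-capped white jars in the crate, at side pixels (247,246), (279,251) and (268,308). The tape is at (239,278) and the cork at (232,303). The tub is at (247,178) and the lid at (282,128). The orange and yellow jars outside the crate are look-alikes.

Run:
```python
from h import *
big('side0','c1',195,215,120,130,4.6)
big('side0','c2',190,100,140,115,5)
```

```text
(no output)
```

View pics/c1.png

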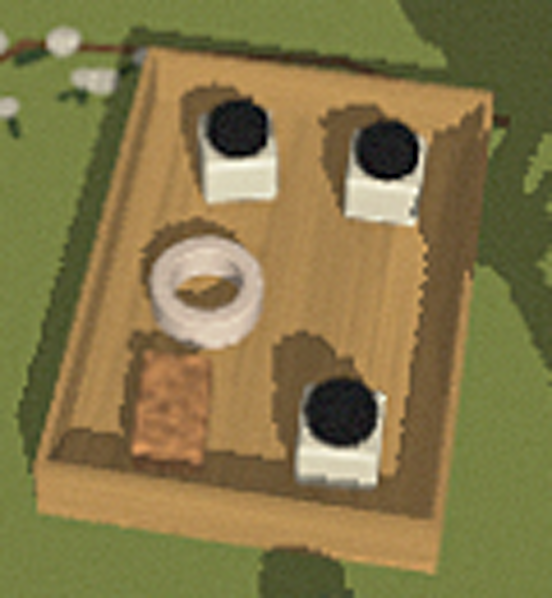

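View pics/c2.png

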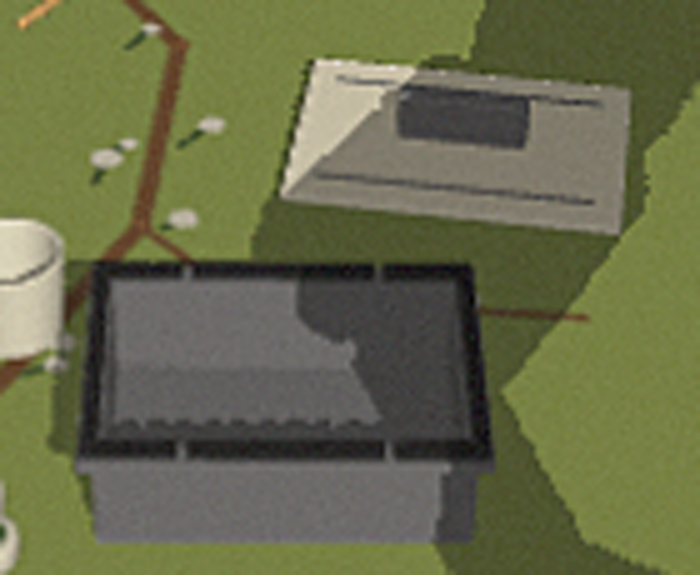

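c1 shows caps at (238,128), (387,151) and (341,412), the tape at (207,290) and the cork at (172,407). c2 shows lid plate corners at (315,58), (632,90), (620,236) and (282,200). The tub rim corners there are (95,262), (474,265), (493,460) and (78,460).

Run:
```python
from h import *
f='side0'
A=lambda x,y,z:at(f,195+(x+.5)/4.6-.5,215+(y+.5)/4.6-.5,z)
B=lambda x,y,z:at(f,190+(x+.5)/5-.5,100+(y+.5)/5-.5,z)
print('jars',[A(*p,.045)[:2] for p in((238,128),(387,151),(341,412))])
print('jar bottoms z5', [(A(*a,.005)[:2],A(*b,.005)[:2]) for a,b in(((209,201),(276,197)),((345,215),(415,223)),((297,480),(378,487)))])
print('crate', [A(*p,.042)[:2] for p in((150,50),(493,92),(437,525),(40,465))])
L=np.array([B(*p,.018)[:2] for p in((315,58),(632,90),(620,236),(282,200))]);print('lid',L,L.mean(0))
T=np.array([B(*p,.075)[:2] for p in((95,262),(474,265),(493,460),(78,460))]);print('tub',T,T.mean(0))
for Q in(L,T):
  print([np.linalg.norm(Q[i]-Q[(i+1)%4]).round(3) for i in range(4)], [np.degrees(np.arctan2(*(Q[(i+1)%4]-Q[i])[::-1])).round(1) for i in range(4)])
big('scene0','c3',110,135,300,140,2.66)
```

```text
jars [array([0.5457, 0.2395]), array([0.4621, 0.2415]), array([0.4637, 0.4138])]
jar bottoms z5 [(array([0.5579, 0.2617]), array([0.5214, 0.2522])), (array([0.4813, 0.2581]), array([0.442, 0.257])), (array([0.4818, 0.4319]), array([0.4408, 0.429 ]))]
crate [array([0.6059, 0.1879]), array([0.4081, 0.1852]), array([0.4094, 0.4681]), array([0.6041, 0.4685])]
lid [[ 0.6329 -0.3971]
 [ 0.404  -0.4008]
 [ 0.4018 -0.2277]
 [ 0.627  -0.2244]] [ 0.516425 -0.3125  ]
tub [[ 0.715  -0.0673]
 [ 0.4889 -0.1067]
 [ 0.4593  0.0634]
 [ 0.684   0.1049]] [ 0.5868   -0.001425]
[np.float64(0.229), np.float64(0.173), np.float64(0.225), np.float64(0.173)] [np.float64(-179.1), np.float64(90.7), np.float64(0.8), np.float64(-88.0)]
[np.float64(0.23), np.float64(0.173), np.float64(0.229), np.float64(0.175)] [np.float64(-170.1), np.float64(99.9), np.float64(10.5), np.float64(-79.8)]
```

View pics/c3.png

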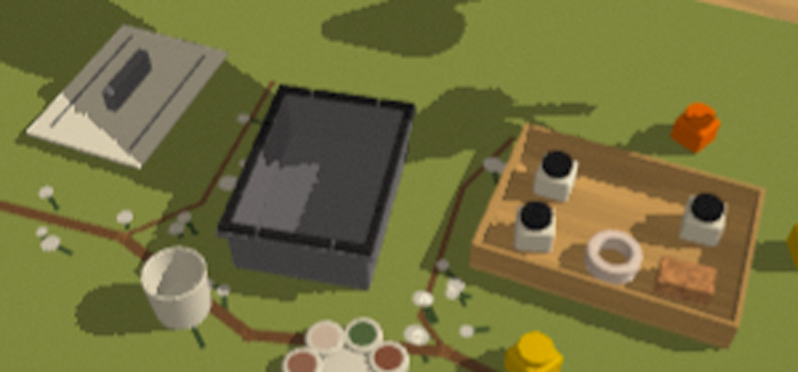

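```bash
cat >> h.py <<'E'
import os
def Rd(a): a=np.radians(a); y=[np.cos(a),np.sin(a),0]; z=[0,0,-1]; return np.c_[np.cross(y,z),y,z]
def cmd():
    if os.path.exists('cmd.npz'): d=np.load('cmd.npz'); return d['p'],d['R']
    s=read_state(); return np.array(s['tool_pos']),R.from_rotvec(s['orientation']).as_matrix()
def plan(*calls,save=True):
    """calls: each a list of waypoints (x,y,z of grasp point,angle of tool y deg); one -> 5 interpolated rows; several -> rows (padded)"""
    p,M=cmd()
    for c in calls:
        rows=[]
        W=[(np.array(w[:3])+[0,0,.167],Rd(w[3])) for w in c]
        if len(W)==1:
            q,N=W[0]; rv=R.from_matrix(M.T@N).as_rotvec(); d=M.T@(q-p)
            rows=[np.r_[d*k/5/.2,rv*k/5/np.pi] for k in range(1,6)]
        else:
            rows=[np.r_[M.T@(q-p)/.2,R.from_matrix(M.T@N).as_rotvec()/np.pi] for q,N in W]
            rows+= [rows[-1]]*(5-len(rows))
        rows=np.round(rows,3)+0.; print('['+','.join('['+','.join(f'{v:g}' for v in r)+']' for r in rows)+']')
        n=rows[-1]; p=p+M@n[:3]*.2; M=M@R.from_rotvec(n[3:]*np.pi).as_matrix()
        dd=np.diff(np.vstack([np.zeros(6),rows]),axis=0); m=(np.linalg.norm(dd[:,:3],axis=1).max()*200,np.linalg.norm(dd[:,3:],axis=1).max()*180)
        if m[0]>60 or m[1]>10.6: print('TOO FAST',np.round(m,1))
    if save: np.savez('cmd.npz',p=p,R=M)
def st():
    s=read_state(); p,M=cmd(); Q=R.from_rotvec(s['orientation']).as_matrix()
    print('t',round(float(s['t']),2),'grasp',(np.array(s['tool_pos'])+.167*Q[:,2]).round(4),'cmd',(p+.167*M[:,2]).round(4),'F',np.round(s['force'],1),'op',round(float(s['opening']),4),'gf',round(float(s['gripper_force']),1))
E
python3 - <<'E'
from h import *
C=lambda x,y,z:at('scene0',110+(x+.5)/2.66-.5,135+(y+.5)/2.66-.5,z)[:2]
print('jars',[C(*p,.045) for p in((536,215),(557,164),(708,208))])
T=np.array([C(*p,.075) for p in((278,86),(415,104),(368,253),(219,232))]);print(T,T.mean(0))
L=np.array([C(*p,.018) for p in((126,25),(227,50),(140,167),(27,131))]);print(L,L.mean(0))
for Q in(L,T): print([np.degrees(np.arctan2(*(Q[(i+1)%4]-Q[i])[::-1])).round(1) for i in range(4)])
plan([(.35,.45,.22,80)],[(.507,.328,.22,90)])
E
```

```text
jars [array([0.5446, 0.2392]), array([0.4616, 0.2397]), array([0.4633, 0.4139])]
[[ 0.491  -0.1071]
 [ 0.4584  0.0603]
 [ 0.6833  0.0971]
 [ 0.7173 -0.0606]] [ 0.5875   -0.002575]
[[ 0.4048 -0.3999]
 [ 0.3994 -0.2395]
 [ 0.6293 -0.2307]
 [ 0.6305 -0.3988]] [ 0.516    -0.317225]
[np.float64(91.9), np.float64(2.2), np.float64(-89.6), np.float64(-179.7)]
[np.float64(101.0), np.float64(9.3), np.float64(-77.8), np.float64(-168.4)]
[[-0.181,-0.059,0.017,0,0,-0.01],[-0.361,-0.118,0.034,0,0,-0.021],[-0.542,-0.177,0.051,0,0,-0.031],[-0.722,-0.236,0.068,0,0,-0.042],[-0.903,-0.295,0.085,0,0,-0.052]]
[[-0.176,-0.093,0,0,0,-0.011],[-0.352,-0.186,0,0,0,-0.022],[-0.528,-0.278,0,0,0,-0.034],[-0.703,-0.371,0,0,0,-0.045],[-0.879,-0.464,0,0,0,-0.056]]
```

Request:
{"method": "arm_command", "body": {"increments": [[-0.181,-0.059,0.017,0,0,-0.01],[-0.361,-0.118,0.034,0,0,-0.021],[-0.542,-0.177,0.051,0,0,-0.031],[-0.722,-0.236,0.068,0,0,-0.042],[-0.903,-0.295,0.085,0,0,-0.052]], "fingers": -0.33, "force": 20}}

```text
t: 0.78
tool_pos: [0.3509, 0.4493, 0.3873]
orientation: [-0.273, -3.129, 0.001]
force: [-0.5, 0.4, -0.5]
opening: 0.0619
gripper_force: 0.0
```

Request:
{"method": "arm_command", "body": {"increments": [[-0.176,-0.093,0,0,0,-0.011],[-0.352,-0.186,0,0,0,-0.022],[-0.528,-0.278,0,0,0,-0.034],[-0.703,-0.371,0,0,0,-0.045],[-0.879,-0.464,0,0,0,-0.056]]}}

```text
t: 1.4
tool_pos: [0.5079, 0.3272, 0.3874]
orientation: [0.003, -3.141, 0.0]
force: [0.5, -0.0, -0.7]
opening: 0.0617
gripper_force: 0.0
```

Run:
```python
from h import *
st(); snap('wrist','w1'); im=cv2.imread('pics/w1.png'); print(proj('w1',[[.545,.239,.045],[.462,.24,.045],[.463,.414,.045]]))
cv2.imwrite('pics/w1b.png',cv2.resize(im,None,fx=1.56,fy=1.56,interpolation=cv2.INTER_CUBIC))
```

```text
t 1.4 grasp [0.5078 0.3272 0.2204] cmd [0.5068 0.3278 0.2201] F [ 0.5 -0.  -0.7] op 0.0617 gf 0.0
[[167.4 210.1]
 [163.4 124.7]
 [350.6 126.1]]
```

View pics/w1b.png

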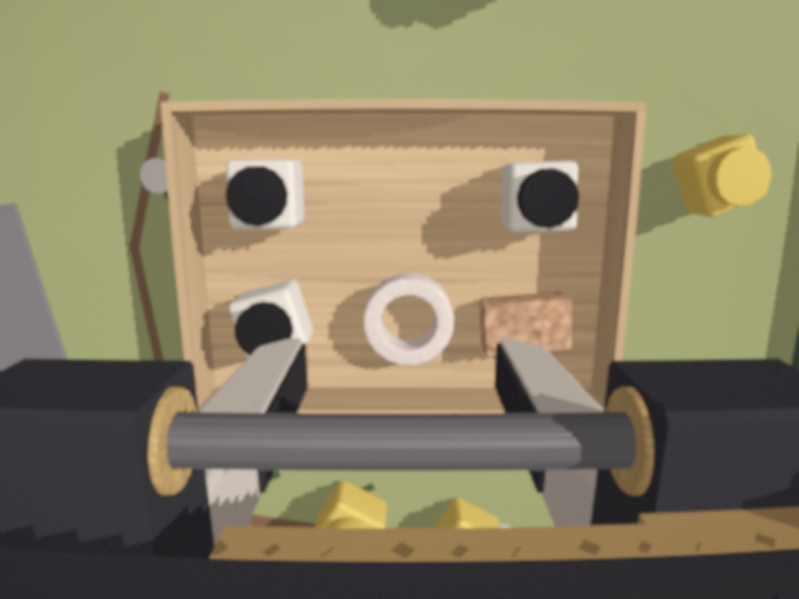

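The wrist view shows caps at (257,195), (548,197) and (264,325). The latter jar, A, is turned about 16 degrees and the other two are square to the crate. Positions agree with the other two cameras. I'll take jar A first, gripping along x.

Run:
```python
from h import *
plan([(.53,.27,.17,50)],[(.545,.239,.12,16)],[(.545,.239,.030,16)])
```

```text
[[-0.023,-0.058,0.05,0,0,0.044],[-0.046,-0.116,0.1,0,0,0.089],[-0.069,-0.174,0.15,0,0,0.133],[-0.092,-0.232,0.2,0,0,0.178],[-0.115,-0.29,0.251,0,0,0.222]]
[[-0.031,-0.014,0.05,0,0,0.038],[-0.063,-0.028,0.1,0,0,0.076],[-0.094,-0.042,0.15,0,0,0.114],[-0.126,-0.056,0.2,0,0,0.151],[-0.157,-0.07,0.25,0,0,0.189]]
[[0,0,0.09,0,0,0],[0,0,0.18,0,0,0],[0,0,0.27,0,0,0],[0,0,0.36,0,0,0],[0.001,0,0.45,0,0,0]]
```

Request:
{"method": "arm_command", "body": {"increments": [[-0.023,-0.058,0.05,0,0,0.044],[-0.046,-0.116,0.1,0,0,0.089],[-0.069,-0.174,0.15,0,0,0.133],[-0.092,-0.232,0.2,0,0,0.178],[-0.115,-0.29,0.251,0,0,0.222]], "fingers": -0.12}}

```text
t: 2.08
tool_pos: [0.53, 0.2699, 0.3368]
orientation: [-1.08, -2.95, 0.001]
force: [1.0, -0.2, 0.3]
opening: 0.0522
gripper_force: 0.0
```

Request:
{"method": "arm_command", "body": {"increments": [[-0.031,-0.014,0.05,0,0,0.038],[-0.063,-0.028,0.1,0,0,0.076],[-0.094,-0.042,0.15,0,0,0.114],[-0.126,-0.056,0.2,0,0,0.151],[-0.157,-0.07,0.25,0,0,0.189]]}}

```text
t: 2.7
tool_pos: [0.545, 0.2392, 0.2868]
orientation: [-1.894, -2.506, 0.001]
force: [0.0, -0.4, -0.2]
opening: 0.0522
gripper_force: 0.0
```

Request:
{"method": "arm_command", "body": {"increments": [[0,0,0.09,0,0,0],[0,0,0.18,0,0,0],[0,0,0.27,0,0,0],[0,0,0.36,0,0,0],[0.001,0,0.45,0,0,0]]}}

```text
t: 3.32
tool_pos: [0.5449, 0.2396, 0.1961]
orientation: [-1.889, -2.51, 0.0]
force: [-0.5, -0.1, 0.6]
opening: 0.052
gripper_force: 0.0
```

Request:
{"method": "arm_command", "body": {"increments": [[0,0,0,0,0,0],[0,0,0,0,0,0],[0,0,0,0,0,0],[0,0,0,0,0,0],[0,0,0,0,0,0]], "fingers": 1, "force": 25}}

```text
t: 3.95
tool_pos: [0.5452, 0.2395, 0.1979]
orientation: [1.889, 2.509, 0.001]
force: [-0.3, -0.7, -0.4]
opening: 0.0419
gripper_force: 25.0
```

Run:
```python
from h import *
plan([(.545,.239,.145,16)],[(.587,-.002,.145,10)],[(.587,-.002,.033,10)],[(.587,-.002,.15,10)],)
```

```text
[[0,0,-0.115,0,0,0],[0,0,-0.23,0,0,0],[-0.001,0,-0.345,0,0,0],[-0.001,0,-0.46,0,0,0],[-0.001,0,-0.575,0,0,0]]
[[-0.243,-0.026,0,0,0,0.007],[-0.486,-0.053,0,0,0,0.013],[-0.73,-0.079,0.001,0,0,0.02],[-0.973,-0.105,0.001,0,0,0.027],[-1.216,-0.131,0.001,0,0,0.034]]
[[0,0,0.112,0,0,0],[0,0,0.224,0,0,0],[0,0,0.336,0,0,0],[0,0,0.448,0,0,0],[0,0,0.56,0,0,0]]
[[0,0,-0.117,0,0,0],[0,0,-0.234,0,0,0],[0,0,-0.351,0,0,0],[0,0,-0.468,0,0,0],[0,0,-0.585,0,0,0]]
```

```bash
rm cmd.npz
python3 - <<'E'
from h import *
p=np.array([.545,.239,.197]); np.savez('cmd.npz',p=p,R=Rd(16))
plan([(.545,.239,.145,16)],[(.566,.12,.145,13)],[(.587,-.002,.145,10)],[(.587,-.002,.033,10)],[(.587,-.002,.15,10)],)
E
```

```text
[[0,0,-0.115,0,0,0],[0,0,-0.23,0,0,0],[0,0,-0.345,0,0,0],[0,0,-0.46,0,0,0],[0,0,-0.575,0,0,0]]
[[-0.12,-0.013,0,0,0,0.003],[-0.24,-0.025,0,0,0,0.007],[-0.361,-0.038,0,0,0,0.01],[-0.481,-0.05,0,0,0,0.013],[-0.601,-0.063,0,0,0,0.017]]
[[-0.124,-0.007,0,0,0,0.003],[-0.247,-0.014,0,0,0,0.007],[-0.371,-0.021,0,0,0,0.01],[-0.494,-0.027,0,0,0,0.013],[-0.618,-0.034,0,0,0,0.016]]
[[0,0,0.112,0,0,0],[0,0,0.224,0,0,0],[0,0,0.336,0,0,0],[0,0,0.448,0,0,0],[0,0,0.56,0,0,0]]
[[0,0,-0.117,0,0,0],[0,0,-0.234,0,0,0],[0,0,-0.351,0,0,0],[0,0,-0.468,0,0,0],[0,0,-0.585,0,0,0]]
```

Request:
{"method": "arm_command", "body": {"increments": [[0,0,-0.115,0,0,0],[0,0,-0.23,0,0,0],[0,0,-0.345,0,0,0],[0,0,-0.46,0,0,0],[0,0,-0.575,0,0,0]]}}

```text
t: 4.58
tool_pos: [0.545, 0.2395, 0.3135]
orientation: [1.89, 2.51, 0.0]
force: [0.5, -0.1, -0.4]
opening: 0.0415
gripper_force: 25.0
```

Request:
{"method": "arm_command", "body": {"increments": [[-0.12,-0.013,0,0,0,0.003],[-0.24,-0.025,0,0,0,0.007],[-0.361,-0.038,0,0,0,0.01],[-0.481,-0.05,0,0,0,0.013],[-0.601,-0.063,0,0,0,0.017]]}}

```text
t: 5.2
tool_pos: [0.5663, 0.1197, 0.3127]
orientation: [1.956, 2.458, 0.0]
force: [-0.8, 0.9, -0.1]
opening: 0.0418
gripper_force: 25.0
```

Request:
{"method": "arm_command", "body": {"increments": [[-0.124,-0.007,0,0,0,0.003],[-0.247,-0.014,0,0,0,0.007],[-0.371,-0.021,0,0,0,0.01],[-0.494,-0.027,0,0,0,0.013],[-0.618,-0.034,0,0,0,0.016]]}}

```text
t: 5.82
tool_pos: [0.5874, -0.0023, 0.3127]
orientation: [2.017, 2.408, 0.0]
force: [-0.9, -0.3, -1.0]
opening: 0.0421
gripper_force: 25.0
```

Request:
{"method": "arm_command", "body": {"increments": [[0,0,0.112,0,0,0],[0,0,0.224,0,0,0],[0,0,0.336,0,0,0],[0,0,0.448,0,0,0],[0,0,0.56,0,0,0]]}}

```text
t: 6.45
tool_pos: [0.5874, -0.0015, 0.2]
orientation: [2.017, 2.408, 0.0]
force: [1.2, 0.2, -0.1]
opening: 0.0418
gripper_force: 25.0
```

Request:
{"method": "arm_command", "body": {"increments": [[0,0,0,0,0,0],[0,0,0,0,0,0],[0,0,0,0,0,0],[0,0,0,0,0,0],[0,0,0,0,0,0]], "fingers": -0.2}}

```text
t: 7.08
tool_pos: [0.5876, -0.0015, 0.2011]
orientation: [2.017, 2.408, 0.001]
force: [-0.0, 0.0, -1.1]
opening: 0.0556
gripper_force: 0.0
```

Request:
{"method": "arm_command", "body": {"increments": [[0,0,-0.117,0,0,0],[0,0,-0.234,0,0,0],[0,0,-0.351,0,0,0],[0,0,-0.468,0,0,0],[0,0,-0.585,0,0,0]]}}

```text
t: 7.7
tool_pos: [0.5873, -0.0015, 0.3184]
orientation: [2.017, 2.408, 0.0]
force: [-0.6, -0.7, 0.1]
opening: 0.0559
gripper_force: 0.0
```

Run:
```python
from h import *
st()
c=snap('side','s1')['image']; k=snap('scene','k1')['image']
big('s1','s1b',190,95,140,250,2.3)
# dark caps in crate by both cams
for f,n,box in(('s1',c,(225,225,300,325)),('k1',k,(295,185,395,250))):
    u0,v0,u1,v1=box; g=(n[v0:v1,u0:u1].max(2)<45).astype('uint8')
    _,_,s,ce=cv2.connectedComponentsWithStats(g)
    print(f,[(at(f,*(ce[i]+[u0,v0]),.045)[:2],s[i,4]) for i in range(1,len(s)) if s[i,4]>40])
plan([(.57,.1,.16,35)],[(.50,.22,.15,75)],[(.462,.241,.12,90)],[(.462,.241,.03,90)])
```

```text
t 7.7 grasp [ 0.5873 -0.0015  0.1514] cmd [ 0.5871 -0.002   0.15  ] F [-0.6 -0.7  0.1] op 0.0559 gf 0.0
s1 [(array([0.4617, 0.2413]), np.int32(130)), (array([0.4636, 0.4137]), np.int32(166))]
k1 [(array([0.4619, 0.2396]), np.int32(79)), (array([0.4627, 0.4127]), np.int32(91))]
[[0.103,0.001,-0.01,0,0,-0.028],[0.207,0.002,-0.02,0,0,-0.055],[0.31,0.003,-0.03,0,0,-0.083],[0.414,0.004,-0.04,0,0,-0.111],[0.517,0.005,-0.05,0,0,-0.139]]
[[0.138,0.012,0.01,0,0,-0.044],[0.277,0.023,0.02,0,0,-0.089],[0.415,0.035,0.03,0,0,-0.133],[0.554,0.047,0.04,0,0,-0.177],[0.692,0.058,0.05,0,0,-0.222]]
[[0.042,0.011,0.03,0,0,-0.017],[0.084,0.021,0.06,0,0,-0.033],[0.126,0.032,0.09,0,0,-0.05],[0.168,0.042,0.12,0,0,-0.066],[0.211,0.053,0.15,0,0,-0.083]]
[[0,0,0.09,0,0,0],[0,0,0.18,0,0,0],[0,0,0.27,0,0,0],[0,0,0.36,0,0,0],[0,0,0.45,0,0,0]]
```

Request:
{"method": "arm_command", "body": {"increments": [[0.103,0.001,-0.01,0,0,-0.028],[0.207,0.002,-0.02,0,0,-0.055],[0.31,0.003,-0.03,0,0,-0.083],[0.414,0.004,-0.04,0,0,-0.111],[0.517,0.005,-0.05,0,0,-0.139]], "fingers": -0.12}}

```text
t: 8.43
tool_pos: [0.5697, 0.1011, 0.3262]
orientation: [-1.443, -2.789, 0.001]
force: [0.6, 0.2, 0.3]
opening: 0.052
gripper_force: 0.0
```

Request:
{"method": "arm_command", "body": {"increments": [[0.138,0.012,0.01,0,0,-0.044],[0.277,0.023,0.02,0,0,-0.089],[0.415,0.035,0.03,0,0,-0.133],[0.554,0.047,0.04,0,0,-0.177],[0.692,0.058,0.05,0,0,-0.222]]}}

```text
t: 9.05
tool_pos: [0.4992, 0.221, 0.3162]
orientation: [-0.4, -3.115, 0.001]
force: [-0.9, 0.8, 0.3]
opening: 0.0518
gripper_force: 0.0
```

Request:
{"method": "arm_command", "body": {"increments": [[0.042,0.011,0.03,0,0,-0.017],[0.084,0.021,0.06,0,0,-0.033],[0.126,0.032,0.09,0,0,-0.05],[0.168,0.042,0.12,0,0,-0.066],[0.211,0.053,0.15,0,0,-0.083]]}}

```text
t: 9.68
tool_pos: [0.4614, 0.2414, 0.2861]
orientation: [0.003, -3.14, 0.001]
force: [0.1, -0.2, -1.1]
opening: 0.0524
gripper_force: 0.0
```

```bash
cat >> h.py <<'E'
def caps():
    for cam,box in(('side',(225,225,300,325)),('scene',(295,185,395,250)),('wrist',(0,0,512,240))):
        f='t_'+cam; n=snap(cam,f)['image']; u0,v0,u1,v1=box; g=(n[v0:v1,u0:u1].max(2)<45).astype('uint8')
        _,_,s,ce=cv2.connectedComponentsWithStats(g)
        print(cam,[(at(f,*(ce[i]+[u0,v0]),.045)[:2].tolist(),int(s[i,4])) for i in range(1,len(s)) if s[i,4]>40])
E
python3 - <<'E'
from h import *
st();caps()
E
```

```text
t 9.68 grasp [0.4612 0.2414 0.1191] cmd [0.4619 0.241  0.03  ] F [ 0.1 -0.2 -1.1] op 0.0524 gf 0.0
side [([0.4616, 0.2432], 116), ([0.4634, 0.4137], 167)]
scene [([0.4617, 0.2397], 77), ([0.4627, 0.4124], 89)]
wrist [([0.4632, 0.2405], 1853), ([0.4639, 0.4084], 1315), ([0.4816, 0.2789], 79)]
```

Request:
{"method": "arm_command", "body": {"increments": [[0,0,0.09,0,0,0],[0,0,0.18,0,0,0],[0,0,0.27,0,0,0],[0,0,0.36,0,0,0],[0,0,0.45,0,0,0]]}}

```text
t: 10.45
tool_pos: [0.4618, 0.2414, 0.196]
orientation: [0.001, -3.141, 0.0]
force: [0.0, -0.4, -1.5]
opening: 0.0523
gripper_force: 0.0
```

Request:
{"method": "arm_command", "body": {"increments": [[0,0,0,0,0,0],[0,0,0,0,0,0],[0,0,0,0,0,0],[0,0,0,0,0,0],[0,0,0,0,0,0]], "fingers": 1, "force": 25}}

```text
t: 11.08
tool_pos: [0.4621, 0.2415, 0.1979]
orientation: [-0.001, 3.141, 0.0]
force: [0.6, -0.4, -1.6]
opening: 0.042
gripper_force: 25.0
```

Run:
```python
from h import *
st()
plan([(.462,.241,.15,90)],[(.54,.13,.15,95)],[(.654,.010,.15,100)],[(.654,.010,.033,100)],[(.654,.010,.15,100)])
```

```text
t 11.07 grasp [0.4622 0.2416 0.0309] cmd [0.4619 0.241  0.03  ] F [ 0.6 -0.4 -1.6] op 0.042 gf 25.0
[[0,0,-0.12,0,0,0],[0,0,-0.24,0,0,0],[0,0,-0.36,0,0,0],[0,0,-0.48,0,0,0],[0,0,-0.6,0,0,0]]
[[-0.078,-0.111,0,0,0,-0.006],[-0.156,-0.222,0,0,0,-0.011],[-0.234,-0.333,0,0,0,-0.017],[-0.313,-0.444,0,0,0,-0.022],[-0.391,-0.555,0,0,0,-0.028]]
[[-0.103,-0.13,0,0,0,-0.006],[-0.206,-0.259,0,0,0,-0.011],[-0.309,-0.389,0,0,0,-0.017],[-0.412,-0.518,0,0,0,-0.022],[-0.515,-0.648,0,0,0,-0.028]]
[[0,0,0.117,0,0,0],[0,0,0.234,0,0,0],[0,0,0.351,0,0,0],[0,0,0.468,0,0,0],[0,0,0.585,0,0,0]]
[[0,0,-0.117,0,0,0],[0,0,-0.234,0,0,0],[0,0,-0.351,0,0,0],[0,0,-0.468,0,0,0],[0,0,-0.585,0,0,0]]
```

Request:
{"method": "arm_command", "body": {"increments": [[0,0,-0.12,0,0,0],[0,0,-0.24,0,0,0],[0,0,-0.36,0,0,0],[0,0,-0.48,0,0,0],[0,0,-0.6,0,0,0]]}}

```text
t: 11.7
tool_pos: [0.4619, 0.2414, 0.3185]
orientation: [-0.001, 3.141, 0.0]
force: [0.4, -0.4, -1.2]
opening: 0.0416
gripper_force: 25.0
```

Request:
{"method": "arm_command", "body": {"increments": [[-0.078,-0.111,0,0,0,-0.006],[-0.156,-0.222,0,0,0,-0.011],[-0.234,-0.333,0,0,0,-0.017],[-0.313,-0.444,0,0,0,-0.022],[-0.391,-0.555,0,0,0,-0.028]]}}

```text
t: 12.32
tool_pos: [0.5407, 0.1297, 0.3177]
orientation: [-0.14, 3.138, 0.0]
force: [0.6, -0.3, -0.9]
opening: 0.0417
gripper_force: 2.5
```

Request:
{"method": "arm_command", "body": {"increments": [[-0.103,-0.13,0,0,0,-0.006],[-0.206,-0.259,0,0,0,-0.011],[-0.309,-0.389,0,0,0,-0.017],[-0.412,-0.518,0,0,0,-0.022],[-0.515,-0.648,0,0,0,-0.028]]}}

```text
t: 12.95
tool_pos: [0.655, 0.0097, 0.3175]
orientation: [0.278, -3.129, -0.0]
force: [0.6, 1.0, -1.6]
opening: 0.0418
gripper_force: 25.0
```

Run:
```python
from h import *
st();f='w2';snap('wrist','w2')
```

```text
t 12.95 grasp [0.6549 0.0097 0.1505] cmd [0.654  0.0099 0.15  ] F [ 0.6  1.  -1.6] op 0.0418 gf 25.0
```

View pics/w2.png

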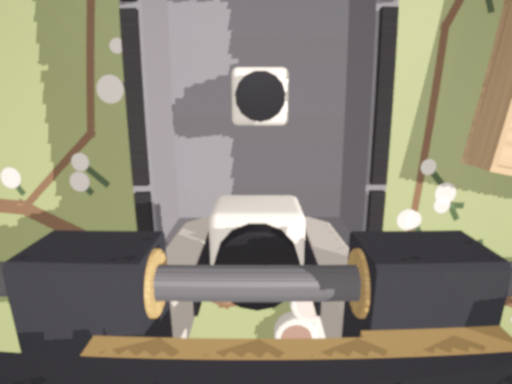

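The grip slackened briefly (2.5 N) on the way. The jar is still held at image (258,255), with the first jar standing in the tub at (260,96). I'll check its tilt numerically.

Run:
```python
from h import *
g=np.array([.6549,.0097,.1505]);A=Rd(100)
for n,l in dict(bot1=(.021,.021,.025),bot2=(.021,-.021,.025),top1=(.021,.021,-.009),top2=(.021,-.021,-.009),captop=(0,0,-.021),capnear=(.018,0,-.021),capfar=(-.018,0,-.021)).items(): print(n,proj('w2',g+A@np.array(l)))
```

```text
bot1 [[298.7 191. ]]
bot2 [[217.2 190.9]]
top1 [[308.3 211.2]]
top2 [[208.4 211. ]]
captop [[258.3 270. ]]
capnear [[258.5 227.9]]
capfar [[258.2 309. ]]
```

The held jar matches the projected upright model within a few pixels, so it did not slip. I'll place it.

Request:
{"method": "arm_command", "body": {"increments": [[0,0,0.117,0,0,0],[0,0,0.234,0,0,0],[0,0,0.351,0,0,0],[0,0,0.468,0,0,0],[0,0,0.585,0,0,0]]}}

```text
t: 13.62
tool_pos: [0.6542, 0.0106, 0.1998]
orientation: [0.277, -3.129, -0.0]
force: [-0.1, 1.1, -1.3]
opening: 0.042
gripper_force: 25.0
```

Request:
{"method": "arm_command", "body": {"increments": [[0,0,0,0,0,0],[0,0,0,0,0,0],[0,0,0,0,0,0],[0,0,0,0,0,0],[0,0,0,0,0,0]], "fingers": -0.2}}

```text
t: 14.25
tool_pos: [0.6545, 0.0105, 0.2012]
orientation: [-0.277, 3.128, -0.0]
force: [0.5, 0.5, -0.1]
opening: 0.0556
gripper_force: 0.0
```

Request:
{"method": "arm_command", "body": {"increments": [[0,0,-0.117,0,0,0],[0,0,-0.234,0,0,0],[0,0,-0.351,0,0,0],[0,0,-0.468,0,0,0],[0,0,-0.585,0,0,0]]}}

```text
t: 14.88
tool_pos: [0.6542, 0.0105, 0.3184]
orientation: [-0.277, 3.129, -0.0]
force: [0.3, -0.7, 0.5]
opening: 0.0557
gripper_force: 0.0
```

Run:
```python
from h import *
st();
plan([(.585,.15,.15,97)],[(.515,.32,.15,93)],[(.463,.413,.12,90)],[(.463,.413,.03,90)])
```

```text
t 14.88 grasp [0.6542 0.0105 0.1514] cmd [0.654  0.0099 0.15  ] F [ 0.3 -0.7  0.5] op 0.0557 gf 0.0
[[0.043,0.15,0,0,0,0.003],[0.087,0.3,0,0,0,0.007],[0.13,0.45,0,0,0,0.01],[0.174,0.6,0,0,0,0.014],[0.217,0.75,0,0,0,0.017]]
[[0.049,0.177,0,0,0,0.004],[0.098,0.354,0,0,0,0.009],[0.147,0.532,0,0,0,0.013],[0.195,0.709,0,0,0,0.018],[0.244,0.886,0,0,0,0.022]]
[[0.047,0.096,0.03,0,0,0.003],[0.094,0.191,0.06,0,0,0.007],[0.141,0.287,0.09,0,0,0.01],[0.188,0.383,0.12,0,0,0.014],[0.235,0.478,0.15,0,0,0.017]]
[[0,0,0.09,0,0,0],[0,0,0.18,0,0,0],[0,0,0.27,0,0,0],[0,0,0.36,0,0,0],[0,0,0.45,0,0,0]]
```

Request:
{"method": "arm_command", "body": {"increments": [[0.043,0.15,0,0,0,0.003],[0.087,0.3,0,0,0,0.007],[0.13,0.45,0,0,0,0.01],[0.174,0.6,0,0,0,0.014],[0.217,0.75,0,0,0,0.017]], "fingers": -0.12}}

```text
t: 15.5
tool_pos: [0.5847, 0.1514, 0.3178]
orientation: [-0.192, 3.135, 0.0]
force: [0.4, -0.3, -0.8]
opening: 0.0522
gripper_force: 0.0
```

Request:
{"method": "arm_command", "body": {"increments": [[0.049,0.177,0,0,0,0.004],[0.098,0.354,0,0,0,0.009],[0.147,0.532,0,0,0,0.013],[0.195,0.709,0,0,0,0.018],[0.244,0.886,0,0,0,0.022]]}}

```text
t: 16.12
tool_pos: [0.5145, 0.3215, 0.3178]
orientation: [-0.084, 3.14, 0.0]
force: [-0.2, 0.2, -0.4]
opening: 0.0519
gripper_force: 0.0
```

Request:
{"method": "arm_command", "body": {"increments": [[0.047,0.096,0.03,0,0,0.003],[0.094,0.191,0.06,0,0,0.007],[0.141,0.287,0.09,0,0,0.01],[0.188,0.383,0.12,0,0,0.014],[0.235,0.478,0.15,0,0,0.017]]}}

```text
t: 16.75
tool_pos: [0.4626, 0.414, 0.2875]
orientation: [-0.0, 3.141, 0.0]
force: [-0.0, -0.3, -0.7]
opening: 0.0522
gripper_force: 0.0
```

Run:
```python
from h import *
st();caps()
```

```text
t 16.75 grasp [0.4626 0.414  0.1205] cmd [0.463  0.4129 0.03  ] F [-0.  -0.3 -0.7] op 0.0522 gf 0.0
side [([0.4724, 0.3161], 982), ([0.463, 0.4198], 103)]
scene [([0.4628, 0.4124], 89)]
wrist [([0.4646, 0.4133], 1762), ([0.4836, 0.4522], 84)]
```

Request:
{"method": "arm_command", "body": {"increments": [[0,0,0.09,0,0,0],[0,0,0.18,0,0,0],[0,0,0.27,0,0,0],[0,0,0.36,0,0,0],[0,0,0.45,0,0,0]]}}

```text
t: 17.52
tool_pos: [0.463, 0.4131, 0.1959]
orientation: [0.0, -3.141, 0.001]
force: [0.2, -0.2, 0.1]
opening: 0.0522
gripper_force: 0.0
```

Request:
{"method": "arm_command", "body": {"increments": [[0,0,0,0,0,0],[0,0,0,0,0,0],[0,0,0,0,0,0],[0,0,0,0,0,0],[0,0,0,0,0,0]], "fingers": 1, "force": 25}}

```text
t: 18.15
tool_pos: [0.4631, 0.4135, 0.198]
orientation: [-0.001, 3.141, 0.001]
force: [0.2, -0.3, -0.0]
opening: 0.0418
gripper_force: 24.9
```

Run:
```python
from h import *
st()
plan([(.463,.413,.15,90)],[(.48,.26,.15,93)],[(.50,.12,.15,97)],[(.520,-.014,.15,100)],[(.520,-.014,.033,100)],[(.520,-.014,.15,100)])
```

```text
t 18.15 grasp [0.4632 0.4135 0.031 ] cmd [0.463  0.4129 0.03  ] F [ 0.2 -0.3 -0. ] op 0.0418 gf 24.9
[[0,0,-0.12,0,0,0],[0,0,-0.24,0,0,0],[0,0,-0.36,0,0,0],[0,0,-0.48,0,0,0],[0,0,-0.6,0,0,0]]
[[-0.017,-0.153,0,0,0,-0.003],[-0.034,-0.306,0,0,0,-0.007],[-0.051,-0.459,0,0,0,-0.01],[-0.068,-0.612,0,0,0,-0.013],[-0.085,-0.765,0,0,0,-0.017]]
[[-0.013,-0.141,0,0,0,-0.004],[-0.025,-0.282,0,0,0,-0.009],[-0.038,-0.422,0,0,0,-0.013],[-0.05,-0.563,0,0,0,-0.018],[-0.063,-0.704,0,0,0,-0.022]]
[[-0.003,-0.135,0,0,0,-0.003],[-0.007,-0.271,0,0,0,-0.007],[-0.01,-0.406,0,0,0,-0.01],[-0.014,-0.542,0,0,0,-0.013],[-0.017,-0.677,0,0,0,-0.017]]
[[0,0,0.117,0,0,0],[0,0,0.234,0,0,0],[0,0,0.351,0,0,0],[0,0,0.468,0,0,0],[0,0,0.585,0,0,0]]
[[0,0,-0.117,0,0,0],[0,0,-0.234,0,0,0],[0,0,-0.351,0,0,0],[0,0,-0.468,0,0,0],[0,0,-0.585,0,0,0]]
```

Request:
{"method": "arm_command", "body": {"increments": [[0,0,-0.12,0,0,0],[0,0,-0.24,0,0,0],[0,0,-0.36,0,0,0],[0,0,-0.48,0,0,0],[0,0,-0.6,0,0,0]]}}

```text
t: 18.77
tool_pos: [0.4629, 0.4133, 0.3185]
orientation: [-0.001, 3.141, 0.0]
force: [0.7, -0.5, -1.1]
opening: 0.042
gripper_force: 24.9
```

Request:
{"method": "arm_command", "body": {"increments": [[-0.017,-0.153,0,0,0,-0.003],[-0.034,-0.306,0,0,0,-0.007],[-0.051,-0.459,0,0,0,-0.01],[-0.068,-0.612,0,0,0,-0.013],[-0.085,-0.765,0,0,0,-0.017]]}}

```text
t: 19.4
tool_pos: [0.4801, 0.2594, 0.3178]
orientation: [-0.085, 3.14, 0.0]
force: [-0.4, -0.9, -0.9]
opening: 0.0416
gripper_force: 24.9
```

Request:
{"method": "arm_command", "body": {"increments": [[-0.013,-0.141,0,0,0,-0.004],[-0.025,-0.282,0,0,0,-0.009],[-0.038,-0.422,0,0,0,-0.013],[-0.05,-0.563,0,0,0,-0.018],[-0.063,-0.704,0,0,0,-0.022]]}}

```text
t: 20.02
tool_pos: [0.5002, 0.1195, 0.3178]
orientation: [-0.194, 3.135, 0.0]
force: [0.4, 0.3, -0.7]
opening: 0.0418
gripper_force: 24.9
```

Request:
{"method": "arm_command", "body": {"increments": [[-0.003,-0.135,0,0,0,-0.003],[-0.007,-0.271,0,0,0,-0.007],[-0.01,-0.406,0,0,0,-0.01],[-0.014,-0.542,0,0,0,-0.013],[-0.017,-0.677,0,0,0,-0.017]]}}

```text
t: 20.65
tool_pos: [0.5203, -0.0144, 0.3178]
orientation: [-0.277, 3.129, -0.0]
force: [0.1, -0.3, -1.1]
opening: 0.0417
gripper_force: 24.9
```

Request:
{"method": "arm_command", "body": {"increments": [[0,0,0.117,0,0,0],[0,0,0.234,0,0,0],[0,0,0.351,0,0,0],[0,0,0.468,0,0,0],[0,0,0.585,0,0,0]]}}

```text
t: 21.28
tool_pos: [0.5203, -0.0135, 0.2001]
orientation: [-0.277, 3.129, -0.0]
force: [0.5, -0.5, -1.1]
opening: 0.0418
gripper_force: 24.9
```

Request:
{"method": "arm_command", "body": {"increments": [[0,0,0,0,0,0],[0,0,0,0,0,0],[0,0,0,0,0,0],[0,0,0,0,0,0],[0,0,0,0,0,0]], "fingers": -0.2}}

```text
t: 21.9
tool_pos: [0.5204, -0.0135, 0.201]
orientation: [-0.277, 3.129, -0.0]
force: [0.4, 0.4, -0.6]
opening: 0.0561
gripper_force: 0.0
```

Request:
{"method": "arm_command", "body": {"increments": [[0,0,-0.117,0,0,0],[0,0,-0.234,0,0,0],[0,0,-0.351,0,0,0],[0,0,-0.468,0,0,0],[0,0,-0.585,0,0,0]]}}

```text
t: 22.52
tool_pos: [0.5201, -0.0135, 0.3184]
orientation: [-0.277, 3.129, -0.0]
force: [-0.1, -0.4, 0.5]
opening: 0.0561
gripper_force: 0.0
```

Run:
```python
from h import *
st()
plan([(.516,-.12,.17,96)],[(.51,-.21,.17,92)])
```

```text
t 22.52 grasp [ 0.5202 -0.0135  0.1514] cmd [ 0.5199 -0.014   0.15  ] F [-0.1 -0.4  0.5] op 0.0561 gf 0.0
[[0.022,-0.104,-0.02,0,0,0.005],[0.045,-0.207,-0.04,0,0,0.009],[0.067,-0.311,-0.06,0,0,0.014],[0.09,-0.415,-0.08,0,0,0.018],[0.112,-0.519,-0.1,0,0,0.023]]
[[0.015,-0.089,0,0,0,0.004],[0.03,-0.178,0,0,0,0.009],[0.046,-0.266,0,0,0,0.013],[0.061,-0.355,0,0,0,0.017],[0.076,-0.444,0,0,0,0.022]]
```

Run:
```python
from h import *
np.savez('cmd.npz',p=np.array([.5199,-.014,.317]),R=Rd(100))
plan([(.49,-.16,.20,96)],[(.46,-.30,.24,91)])
```

```text
[[0.055,-0.139,-0.05,0,0,0.004],[0.11,-0.277,-0.1,0,0,0.009],[0.164,-0.416,-0.15,0,0,0.013],[0.219,-0.554,-0.2,0,0,0.018],[0.274,-0.693,-0.25,0,0,0.022]]
[[0.045,-0.136,-0.04,0,0,0.006],[0.089,-0.272,-0.08,0,0,0.011],[0.134,-0.408,-0.12,0,0,0.017],[0.178,-0.544,-0.16,0,0,0.022],[0.223,-0.68,-0.2,0,0,0.028]]
```

Request:
{"method": "arm_command", "body": {"increments": [[0.055,-0.139,-0.05,0,0,0.004],[0.11,-0.277,-0.1,0,0,0.009],[0.164,-0.416,-0.15,0,0,0.013],[0.219,-0.554,-0.2,0,0,0.018],[0.274,-0.693,-0.25,0,0,0.022]]}}

```text
t: 23.15
tool_pos: [0.4903, -0.1605, 0.368]
orientation: [-0.168, 3.137, -0.0]
force: [-0.2, 0.3, 0.1]
opening: 0.056
gripper_force: 0.0
```

Request:
{"method": "arm_command", "body": {"increments": [[0.045,-0.136,-0.04,0,0,0.006],[0.089,-0.272,-0.08,0,0,0.011],[0.134,-0.408,-0.12,0,0,0.017],[0.178,-0.544,-0.16,0,0,0.022],[0.223,-0.68,-0.2,0,0,0.028]]}}

```text
t: 23.78
tool_pos: [0.4605, -0.3004, 0.4079]
orientation: [-0.029, 3.141, -0.0]
force: [0.9, 0.2, -0.2]
opening: 0.0558
gripper_force: 0.0
```

Run:
```python
from h import *
st(); snap('wrist','w3'); snap('scene','k3'); im=cv2.imread('pics/w3.png')
a=cv2.resize(im,None,fx=1.5,fy=1.5,interpolation=cv2.INTER_CUBIC)[:,:768]
cv2.imwrite('pics/w3b.png',a)
b=cv2.resize(cv2.imread('pics/k3.png')[130:275,110:410],None,fx=2.66,fy=2.66,interpolation=cv2.INTER_CUBIC); cv2.imwrite('pics/k3b.png',b)
```

```text
t 23.77 grasp [ 0.4605 -0.3005  0.2409] cmd [ 0.46   -0.2999  0.24  ] F [ 0.9  0.2 -0.2] op 0.0558 gf 0.0
```

View pics/w3b.png

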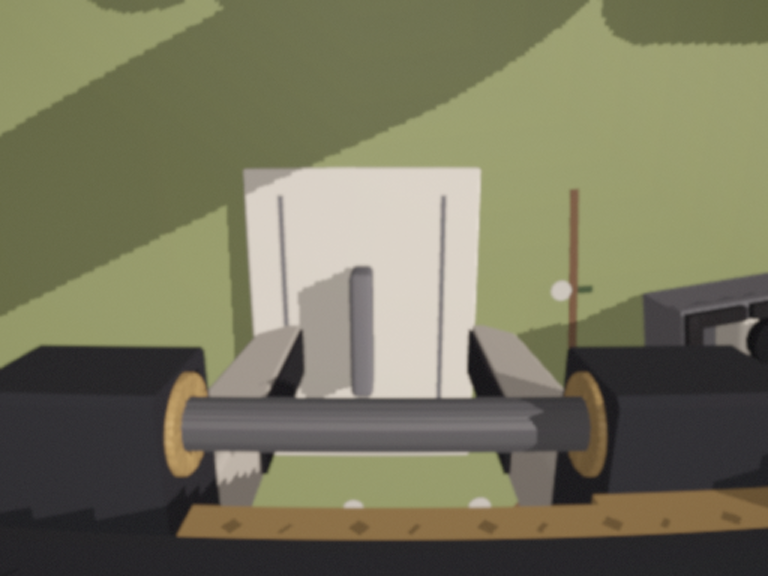

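View pics/k3b.png

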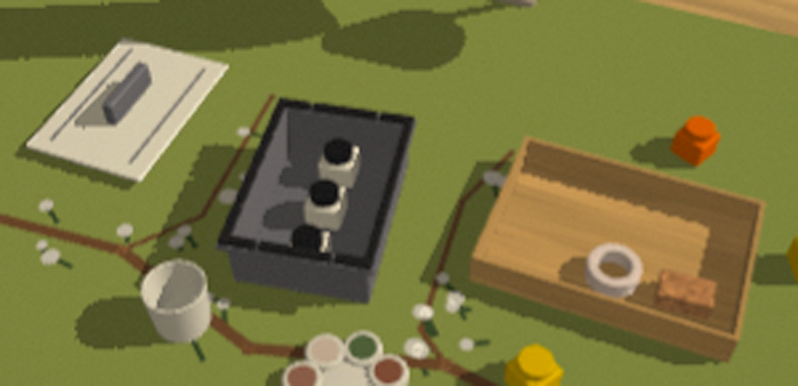

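The scene crop shows all three jars upright in a row in the tub, with only the tape and cork left in the crate. In the wrist crop the lid's far edge runs from (244,170) to (480,168), its near edge is at row 455, and the handle spans rows 267 to 396 at column 361.

Run:
```python
from h import *
W=lambda x,y,z:at('w3',(x+.5)/1.5-.5,(y+.5)/1.5-.5,z)[:2]
for n,p in dict(c1=(244,170,.018),c2=(480,168,.018),near1=(275,455,.018),near2=(465,455,.018),L=(253,330,.018),R=(474,330,.018),ht=(362,267,.053),hb=(361,396,.053),gL1=(281,196,.018),gL2=(286,325,.018),gR1=(444,196,.018),gR2=(440,395,.018)).items(): print(n,W(*p))
C=lambda x,y,z:at('k3',110+(x+.5)/2.66-.5,130+(y+.5)/2.66-.5,z)[:2]
L=np.array([C(*p,.018) for p in((125,39),(228,66),(140,181),(27,146))]);print(L,L.mean(0))
T=np.array([C(*p,.075) for p in((278,99),(415,117),(368,266),(219,245))]);print(T,T.mean(0))
```

```text
c1 [ 0.4073 -0.4015]
c2 [ 0.4031 -0.2353]
near1 [ 0.6334 -0.3873]
near2 [ 0.6304 -0.2329]
L [ 0.5262 -0.3999]
R [ 0.5231 -0.2326]
ht [ 0.4683 -0.3161]
hb [ 0.5617 -0.3162]
gL1 [ 0.4253 -0.3757]
gL2 [ 0.5217 -0.3746]
gR1 [ 0.4233 -0.2598]
gR2 [ 0.5772 -0.2559]
[[ 0.4066 -0.4004]
 [ 0.4039 -0.2354]
 [ 0.6302 -0.2301]
 [ 0.633  -0.3969]] [ 0.518425 -0.3157  ]
[[ 0.4905 -0.1074]
 [ 0.4579  0.0601]
 [ 0.683   0.097 ]
 [ 0.7169 -0.0608]] [ 0.587075 -0.002775]
```

Run:
```python
from h import *
a=lambda u,v:at('w2',u,v,.077)[:2]
P=[a(143,188),a(376,187),a(130,5),a(386,4)];print(P,np.mean(P,0),np.degrees(np.arctan2(*(P[1]-P[0])[::-1])),np.degrees(np.arctan2(*(P[0]-P[2])[::-1])))
plan([(.517,-.316,.11,91)],[(.517,-.316,.040,91)])
```

```text
[array([ 0.6579, -0.067 ]), array([0.63  , 0.0853]), array([ 0.5465, -0.0876]), array([0.5187, 0.0638])] [ 0.588275 -0.001375] 100.38097160038036 10.476742338742808
[[-0.057,-0.017,0.13,0,0,0],[-0.114,-0.034,0.26,0,0,0],[-0.17,-0.051,0.39,0,0,0],[-0.227,-0.068,0.52,0,0,0],[-0.284,-0.085,0.65,0,0,0]]
[[0,0,0.07,0,0,0],[0,0,0.14,0,0,0],[0,0,0.21,0,0,0],[0,0,0.28,0,0,0],[0,0,0.35,0,0,0]]
```

Request:
{"method": "arm_command", "body": {"increments": [[-0.057,-0.017,0.13,0,0,0],[-0.114,-0.034,0.26,0,0,0],[-0.17,-0.051,0.39,0,0,0],[-0.227,-0.068,0.52,0,0,0],[-0.284,-0.085,0.65,0,0,0]]}}

```text
t: 24.5
tool_pos: [0.5184, -0.3145, 0.2764]
orientation: [0.032, -3.141, -0.001]
force: [-0.3, 0.3, 0.2]
opening: 0.0558
gripper_force: 0.0
```

Request:
{"method": "arm_command", "body": {"increments": [[0,0,0.07,0,0,0],[0,0,0.14,0,0,0],[0,0,0.21,0,0,0],[0,0,0.28,0,0,0],[0,0,0.35,0,0,0]]}}

```text
t: 25.12
tool_pos: [0.5179, -0.3156, 0.207]
orientation: [-0.03, 3.141, -0.0]
force: [0.4, 0.1, 0.2]
opening: 0.0558
gripper_force: 0.0
```

Request:
{"method": "arm_command", "body": {"increments": [[0,0,0,0,0,0],[0,0,0,0,0,0],[0,0,0,0,0,0],[0,0,0,0,0,0],[0,0,0,0,0,0]], "fingers": 1, "force": 45}}

```text
t: 25.75
tool_pos: [0.5181, -0.3156, 0.2081]
orientation: [-0.03, 3.141, -0.001]
force: [-0.9, -0.6, 2.1]
opening: 0.0155
gripper_force: 45.0
```

Run:
```python
from h import *
st()
plan([(.517,-.316,.16,91)],[(.55,-.16,.16,95)],[(.5875,-.0017,.16,100.3)])
```

```text
t 25.75 grasp [ 0.5182 -0.3157  0.0411] cmd [ 0.517 -0.316  0.04 ] F [-0.9 -0.6  2.1] op 0.0155 gf 45.0
[[0,0,-0.12,0,0,0],[0,0,-0.24,0,0,0],[0,0,-0.36,0,0,0],[0,0,-0.48,0,0,0],[0,0,-0.6,0,0,0]]
[[-0.036,0.155,0,0,0,-0.004],[-0.071,0.311,0,0,0,-0.009],[-0.107,0.466,0,0,0,-0.013],[-0.143,0.621,0,0,0,-0.018],[-0.178,0.777,0,0,0,-0.022]]
[[-0.051,0.154,0,0,0,-0.006],[-0.102,0.309,0,0,0,-0.012],[-0.153,0.463,0,0,0,-0.018],[-0.204,0.618,0,0,0,-0.024],[-0.256,0.772,0,0,0,-0.03]]
```

Request:
{"method": "arm_command", "body": {"increments": [[0,0,-0.12,0,0,0],[0,0,-0.24,0,0,0],[0,0,-0.36,0,0,0],[0,0,-0.48,0,0,0],[0,0,-0.6,0,0,0]]}}

```text
t: 26.38
tool_pos: [0.5176, -0.3152, 0.3275]
orientation: [0.03, -3.14, -0.001]
force: [-0.3, -0.1, -3.9]
opening: 0.0158
gripper_force: 45.0
```

Request:
{"method": "arm_command", "body": {"increments": [[-0.036,0.155,0,0,0,-0.004],[-0.071,0.311,0,0,0,-0.009],[-0.107,0.466,0,0,0,-0.013],[-0.143,0.621,0,0,0,-0.018],[-0.178,0.777,0,0,0,-0.022]]}}

```text
t: 27.0
tool_pos: [0.5503, -0.1583, 0.3268]
orientation: [0.139, -3.137, -0.001]
force: [-0.5, 0.8, -3.9]
opening: 0.016
gripper_force: 45.0
```

Request:
{"method": "arm_command", "body": {"increments": [[-0.051,0.154,0,0,0,-0.006],[-0.102,0.309,0,0,0,-0.012],[-0.153,0.463,0,0,0,-0.018],[-0.204,0.618,0,0,0,-0.024],[-0.256,0.772,0,0,0,-0.03]]}}

```text
t: 27.62
tool_pos: [0.5877, 0.0, 0.3268]
orientation: [0.287, -3.127, -0.0]
force: [1.5, -0.8, -3.1]
opening: 0.0157
gripper_force: 45.0
```

Run:
```python
from h import *
st(); snap('side','s4'); snap('scene','k4')
a=cv2.resize(cv2.imread('pics/s4.png')[110:220,180:310],None,fx=4.6,fy=4.6,interpolation=cv2.INTER_CUBIC)[:,:598]; cv2.imwrite('pics/s4b.png',a)
```

```text
t 27.62 grasp [5.874e-01 1.000e-04 1.598e-01] cmd [ 0.5876 -0.0017  0.16  ] F [ 1.5 -0.8 -3.1] op 0.0157 gf 45.0
```

View pics/s4b.png

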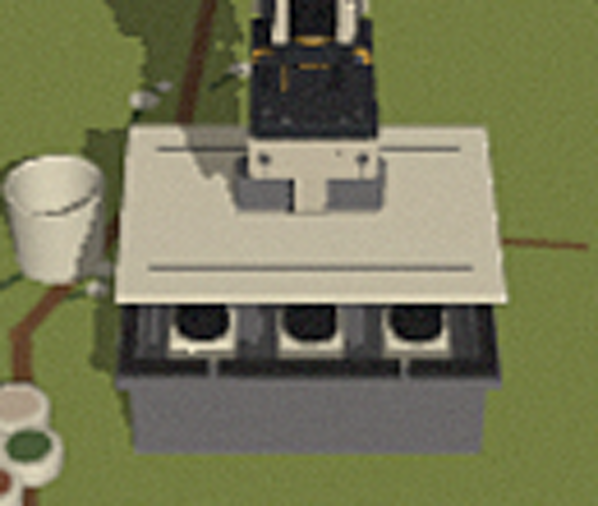

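The lid hangs level over the tub, with corners at (131,127), (487,127), (506,302) and (115,302). The front tub corners are at (117,382) and (502,383).

Run:
```python
from h import *
S=lambda x,y,z:at('s4',180+(x+.5)/4.6-.5,110+(y+.5)/4.6-.5,z)[:2]
L=np.array([S(*p,.137) for p in((131,127),(487,127),(506,302),(115,302))]);print(L,L.mean(0))
print([np.degrees(np.arctan2(*(L[(i+1)%4]-L[i])[::-1])).round(1) for i in range(4)],[np.linalg.norm(L[(i+1)%4]-L[i]).round(4) for i in range(4)])
T=np.array([S(*p,.074) for p in((117,381),(502,382))]);print(T, np.degrees(np.arctan2(*(T[0]-T[1])[::-1])), T.mean(0)-.0865*np.array([-np.sin(np.radians(10.3)),np.cos(np.radians(10.3))]))
st()
```

```text
[[ 0.712  -0.059 ]
 [ 0.489  -0.1012]
 [ 0.4596  0.0659]
 [ 0.682   0.1072]] [0.58565  0.003225]
[np.float64(-169.3), np.float64(100.0), np.float64(10.5), np.float64(-79.8)] [np.float64(0.227), np.float64(0.1697), np.float64(0.2262), np.float64(0.1689)]
[[0.684  0.1072]
 [0.4574 0.0663]] 10.231401794731891 [0.58616639 0.00164394]
t 27.73 grasp [0.5877 0.0021 0.1598] cmd [ 0.5876 -0.0017  0.16  ] F [-0.  -0.7 -3.5] op 0.0156 gf 45.0
```

Request:
{"method": "arm_command", "body": {"increments": [[0,0,0,0,0,0],[0,0,0,0,0,0],[0,0,0,0,0,0],[0,0,0,0,0,0],[0,0,0,0,0,0]]}}

```text
t: 28.35
tool_pos: [0.5879, -0.0014, 0.3276]
orientation: [-0.286, 3.129, -0.0]
force: [0.2, 0.3, -3.9]
opening: 0.0159
gripper_force: 45.0
```

Run:
```python
from h import *
st(); snap('side','s5'); st(); snap('scene','k5')
# compare lid pose automatically: shift between s4 and s5 in the lid area
a=[cv2.cvtColor(cv2.imread(f'pics/{n}.png')[134:178,200:292],cv2.COLOR_BGR2GRAY).astype('float32') for n in('s4','s5')]
print(cv2.phaseCorrelate(*a))
a=cv2.resize(cv2.imread('pics/k5.png')[120:240,160:290],None,fx=4.6,fy=4.6,interpolation=cv2.INTER_CUBIC); cv2.imwrite('pics/k5b.png',a)
```

```text
t 28.35 grasp [ 0.5879 -0.0014  0.1606] cmd [ 0.5876 -0.0017  0.16  ] F [ 0.2  0.3 -3.9] op 0.0159 gf 45.0
t 28.4 grasp [ 0.5879 -0.0013  0.1606] cmd [ 0.5876 -0.0017  0.16  ] F [ 0.2  0.5 -3.5] op 0.0162 gf 45.0
((0.005391529237016357, -0.017476294738830944), 0.9952883530546117)
```

View pics/k5b.png

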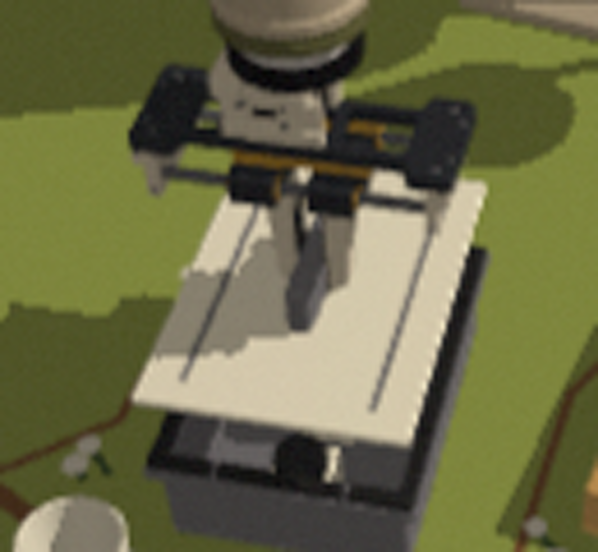

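The lid's diagonal corners are at (133,402) and (485,182), with the third at (411,444). The tub rim corners are at (147,472), (413,508) and (487,250).

Run:
```python
from h import *
S=lambda x,y,z:at('k5',160+(x+.5)/4.6-.5,120+(y+.5)/4.6-.5,z)[:2]
L=np.array([S(*p,.1376) for p in((133,402),(411,444),(485,182))]);print(L,(L[0]+L[2])/2, np.linalg.norm(np.diff(L,axis=0),axis=1))
T=np.array([S(*p,.075) for p in((147,472),(413,508),(487,250))]);print(T,(T[0]+T[2])/2, np.linalg.norm(np.diff(T,axis=0),axis=1))
for z in(.5875,-.0017),: print(proj('k5',[[*z,.137]]))
```

```text
[[ 0.716  -0.0615]
 [ 0.684   0.1023]
 [ 0.46    0.0585]] [ 0.588  -0.0015] [0.16689649 0.22824206]
[[ 0.7188 -0.0613]
 [ 0.6827  0.1009]
 [ 0.4594  0.0599]] [ 0.5891 -0.0007] [0.16616874 0.22703279]
[[229.2 181.6]]
```

Run:
```python
from h import *
plan([(.5877,-.0015,.122,100.3)],[(.5877,-.0015,.112,100.3)],[(.5877,-.0015,.106,100.3)])
```

```text
[[0,0,0.038,0,0,0],[0,0,0.076,0,0,0],[0,0.001,0.114,0,0,0],[-0.001,0.001,0.152,0,0,0],[-0.001,0.001,0.19,0,0,0]]
[[0,0,0.01,0,0,0],[0,0,0.02,0,0,0],[0,0,0.03,0,0,0],[0,0,0.04,0,0,0],[0,0,0.05,0,0,0]]
[[0,0,0.006,0,0,0],[0,0,0.012,0,0,0],[0,0,0.018,0,0,0],[0,0,0.024,0,0,0],[0,0,0.03,0,0,0]]
```

Request:
{"method": "arm_command", "body": {"increments": [[0,0,0.038,0,0,0],[0,0,0.076,0,0,0],[0,0.001,0.114,0,0,0],[-0.001,0.001,0.152,0,0,0],[-0.001,0.001,0.19,0,0,0]]}}

```text
t: 29.08
tool_pos: [0.588, -0.0008, 0.2888]
orientation: [0.287, -3.128, -0.0]
force: [-0.6, 0.5, -3.4]
opening: 0.0158
gripper_force: 45.0
```

Request:
{"method": "arm_command", "body": {"increments": [[0,0,0.01,0,0,0],[0,0,0.02,0,0,0],[0,0,0.03,0,0,0],[0,0,0.04,0,0,0],[0,0,0.05,0,0,0]]}}

```text
t: 29.7
tool_pos: [0.5881, -0.0008, 0.2796]
orientation: [-0.287, 3.128, -0.0]
force: [-0.2, -0.1, -3.4]
opening: 0.016
gripper_force: 45.0
```

Request:
{"method": "arm_command", "body": {"increments": [[0,0,0.006,0,0,0],[0,0,0.012,0,0,0],[0,0,0.018,0,0,0],[0,0,0.024,0,0,0],[0,0,0.03,0,0,0]]}}

```text
t: 30.32
tool_pos: [0.5881, -0.0009, 0.274]
orientation: [-0.287, 3.128, -0.0]
force: [-5.4, 0.4, 7.1]
opening: 0.0161
gripper_force: 45.0
```

Contact came at the expected height (0.107), so the plug is in. Releasing now.

Request:
{"method": "arm_command", "body": {"increments": [[0,0,0,0,0,0],[0,0,0,0,0,0],[0,0,0,0,0,0],[0,0,0,0,0,0],[0,0,0,0,0,0]], "fingers": -0.3}}

```text
t: 30.95
tool_pos: [0.5881, -0.0009, 0.2735]
orientation: [-0.287, 3.128, -0.0]
force: [-0.1, 0.1, -0.3]
opening: 0.0593
gripper_force: 0.0
```

Request:
{"method": "arm_command", "body": {"increments": [[0,0,-0.08,0,0,0],[0,0,-0.16,0,0,0],[0,0,-0.24,0,0,0],[0,0,-0.32,0,0,0],[0,0,-0.4,0,0,0]]}}

```text
t: 31.58
tool_pos: [0.5881, -0.0008, 0.355]
orientation: [-0.287, 3.128, -0.0]
force: [0.1, -0.1, 0.2]
opening: 0.0607
gripper_force: 0.0
```

Request:
{"method": "arm_command", "body": {"increments": [[0.2,0,0,0,0,0],[0.4,0,0,0,0,0],[0.4,0,0,0,0,0],[0.4,0,0,0,0,0],[0.4,0,0,0,0,0]], "fingers": 1}}

```text
t: 32.2
tool_pos: [0.5102, -0.0153, 0.3541]
orientation: [-0.287, 3.127, -0.0]
force: [1.0, 1.1, 0.0]
opening: 0.0147
gripper_force: 0.0
```

Run:
```python
from h import *
p,M=cmd(); p=p+M@np.array([.08,0,-.08]); np.savez('cmd.npz',p=p,R=M); st()
snap('side','s6'); snap('scene','k6')
a=cv2.resize(cv2.imread('pics/s6.png')[110:220,180:310],None,fx=4.6,fy=4.6,interpolation=cv2.INTER_CUBIC); cv2.imwrite('pics/s6b.png',a)
```

```text
t 32.2 grasp [ 0.5103 -0.0153  0.1871] cmd [ 0.5091 -0.0159  0.186 ] F [1.  1.1 0. ] op 0.0147 gf 0.0
```

View pics/s6b.png

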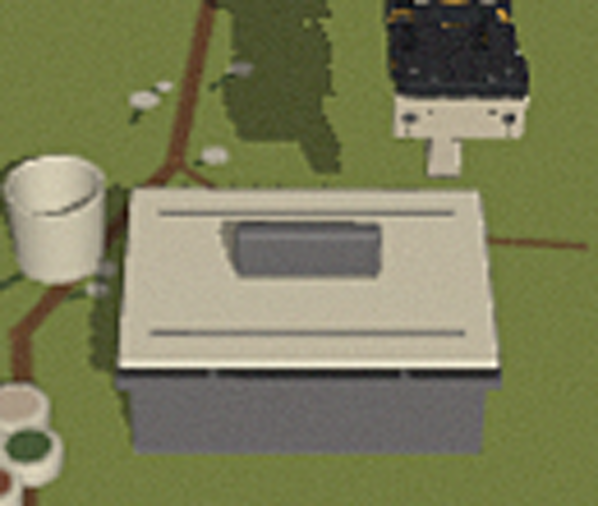

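The lid lies squarely on the gasket all round, with a dark gasket line visible beneath the front edge. I'll start with a calibrating press at the middle of the -x side.

```bash
cat >> h.py <<'E'
C=np.array([.588,-.001]);th=np.radians(10.3);Rt=np.array([[np.cos(th),-np.sin(th)],[np.sin(th),np.cos(th)]])
S=[(1,1),(0,1),(-1,1),(-1,0),(-1,-1),(0,-1),(1,-1),(1,0)]
def sp(i): return C+Rt@(np.array(S[i])*[.107,.077])
def press(i,tip,j=None):
    """press seal i (tip z), rising first and travelling from point j if given"""
    x,y=sp(i); g=lambda z:(x,y,z+.019,100.3)
    return [g(.088),g(tip+.002),g(tip),g(tip),g(tip)]
E
python3 - <<'E'
from h import *
x,y=sp(3)
plan([(x,y,.112,100.3)],[(x,y,.105,100.3),(x,y,.103,100.3),(x,y,.102,100.3),(x,y,.101,100.3)])
E
```

```text
[[0.027,0.001,0.074,0,0,0],[0.053,0.001,0.148,0,0,0],[0.08,0.002,0.222,0,0,0],[0.107,0.002,0.296,0,0,0],[0.133,0.003,0.37,0,0,0]]
[[0,0,0.035,0,0,0],[0,0,0.045,0,0,0],[0,0,0.05,0,0,0],[0,0,0.055,0,0,0],[0,0,0.055,0,0,0]]
```

Request:
{"method": "arm_command", "body": {"increments": [[0.027,0.001,0.074,0,0,0],[0.053,0.001,0.148,0,0,0],[0.08,0.002,0.222,0,0,0],[0.107,0.002,0.296,0,0,0],[0.133,0.003,0.37,0,0,0]]}}

```text
t: 32.92
tool_pos: [0.4826, -0.0197, 0.2783]
orientation: [0.286, -3.128, -0.0]
force: [0.4, -0.4, -0.5]
opening: 0.0003
gripper_force: 0.0
```

Request:
{"method": "arm_command", "body": {"increments": [[0,0,0.035,0,0,0],[0,0,0.045,0,0,0],[0,0,0.05,0,0,0],[0,0,0.055,0,0,0],[0,0,0.055,0,0,0]]}}

```text
t: 33.55
tool_pos: [0.4834, -0.0196, 0.2703]
orientation: [-0.287, 3.128, -0.0]
force: [-7.9, 0.3, 13.4]
opening: 0.0006
gripper_force: 6.7
```

Request:
{"method": "arm_command", "body": {"increments": [[0,0,0.002,0,0,0],[0,0,0.002,0,0,0],[0,0,0.005,0,0,0],[0,0,0.005,0,0,0],[0,0,0.005,0,0,0]]}}

```text
t: 34.17
tool_pos: [0.4835, -0.0196, 0.2702]
orientation: [-0.287, 3.128, -0.001]
force: [-13.2, 0.6, 21.7]
opening: 0.0006
gripper_force: 10.9
```

```bash
cat >> h.py <<'E'
def go(i,d=0): # hover over seal i from where we are
    x,y=sp(i); p,_=cmd(); x0,y0=p[:2]
    return [(x0,y0,.110,100.3),((x+x0)/2,(y+y0)/2,.112,100.3),(x,y,.112,100.3),(x,y,.108,100.3)]
def pr(i,z,dx=-.0015):
    x,y=sp(i); return [(x,y,.104,100.3),(x+dx/2,y,z+.001,100.3),(x+dx,y,z,100.3)]
E
python3 - <<'E'
from h import *
p,M=cmd(); p[2]-=.001; np.savez('cmd.npz',p=p,R=M); st()
for i in(4,5): plan(go(i)); plan(pr(i,.100))
E
```

```text
t 34.17 grasp [ 0.4836 -0.0197  0.1032] cmd [ 0.4828 -0.0201  0.1   ] F [-13.2   0.6  21.7] op 0.0006 gf 10.9
[[0,0,-0.05,0,0,0],[0,-0.193,-0.06,0,0,0],[0.001,-0.385,-0.06,0,0,0],[0.001,-0.385,-0.04,0,0,0],[0.001,-0.385,-0.04,0,0,0]]
[[0,0,0.02,0,0,0],[0.003,0,0.035,0,0,0],[0.007,0.001,0.04,0,0,0],[0.007,0.001,0.04,0,0,0],[0.007,0.001,0.04,0,0,0]]
[[0,0,-0.05,0,0,0],[-0.271,-0.001,-0.06,0,0,0],[-0.542,-0.002,-0.06,0,0,0],[-0.542,-0.002,-0.04,0,0,0],[-0.542,-0.002,-0.04,0,0,0]]
[[0,0,0.02,0,0,0],[0.003,0.001,0.035,0,0,0],[0.007,0.001,0.04,0,0,0],[0.007,0.001,0.04,0,0,0],[0.007,0.001,0.04,0,0,0]]
```

Request:
{"method": "arm_command", "body": {"increments": [[0,0,-0.05,0,0,0],[0,-0.193,-0.06,0,0,0],[0.001,-0.385,-0.06,0,0,0],[0.001,-0.385,-0.04,0,0,0],[0.001,-0.385,-0.04,0,0,0]]}}

```text
t: 34.8
tool_pos: [0.4968, -0.0951, 0.2753]
orientation: [0.286, -3.128, -0.001]
force: [-0.5, 0.3, -0.1]
opening: 0.0003
gripper_force: 0.0
```

Request:
{"method": "arm_command", "body": {"increments": [[0,0,0.02,0,0,0],[0.003,0,0.035,0,0,0],[0.007,0.001,0.04,0,0,0],[0.007,0.001,0.04,0,0,0],[0.007,0.001,0.04,0,0,0]]}}

```text
t: 35.42
tool_pos: [0.4962, -0.0947, 0.2692]
orientation: [-0.288, 3.126, -0.001]
force: [-1.2, 2.8, 10.7]
opening: 0.0006
gripper_force: 5.1
```

Request:
{"method": "arm_command", "body": {"increments": [[0,0,-0.05,0,0,0],[-0.271,-0.001,-0.06,0,0,0],[-0.542,-0.002,-0.06,0,0,0],[-0.542,-0.002,-0.04,0,0,0],[-0.542,-0.002,-0.04,0,0,0]]}}

```text
t: 36.05
tool_pos: [0.6015, -0.0757, 0.2745]
orientation: [0.288, -3.126, -0.001]
force: [0.4, 0.6, 0.7]
opening: 0.0005
gripper_force: 0.0
```

Request:
{"method": "arm_command", "body": {"increments": [[0,0,0.02,0,0,0],[0.003,0.001,0.035,0,0,0],[0.007,0.001,0.04,0,0,0],[0.007,0.001,0.04,0,0,0],[0.007,0.001,0.04,0,0,0]]}}

```text
t: 36.67
tool_pos: [0.6007, -0.0764, 0.2698]
orientation: [-0.286, 3.126, -0.001]
force: [-2.7, 2.4, 8.8]
opening: 0.0005
gripper_force: 4.6
```

Request:
{"method": "arm_command", "body": {"increments": [[0.001,0,0.005,0,0,0],[0.003,0,0.01,0,0,0],[0.003,0,0.01,0,0,0],[0.003,0,0.01,0,0,0],[0.003,0,0.01,0,0,0]]}}

```text
t: 37.3
tool_pos: [0.6005, -0.0764, 0.2694]
orientation: [-0.286, 3.124, -0.001]
force: [-5.3, 2.7, 17.8]
opening: 0.0006
gripper_force: 9.0
```

Request:
{"method": "arm_command", "body": {"increments": [[0.001,0,0.005,0,0,0],[0.001,0,0.005,0,0,0],[0.001,0,0.005,0,0,0],[0.001,0,0.005,0,0,0],[0.001,0,0.005,0,0,0]]}}

```text
t: 37.92
tool_pos: [0.6005, -0.0764, 0.269]
orientation: [-0.286, 3.124, -0.001]
force: [-6.5, 2.1, 21.2]
opening: 0.0006
gripper_force: 10.9
```

Run:
```python
from h import *
p,M=cmd(); p=p+M@np.array([.0008,0,.003]); np.savez('cmd.npz',p=p,R=M); st()
for i in(6,7,0): plan(go(i)); plan(pr(i,.098,-.002))
```

```text
t 37.92 grasp [ 0.6013 -0.0765  0.102 ] cmd [ 0.5995 -0.077   0.097 ] F [-6.5  2.1 21.2] op 0.0006 gf 10.9
[[0,0,-0.065,0,0,0],[-0.273,-0.001,-0.075,0,0,0],[-0.546,-0.001,-0.075,0,0,0],[-0.546,-0.001,-0.055,0,0,0],[-0.546,-0.001,-0.055,0,0,0]]
[[0,0,0.02,0,0,0],[0.005,0,0.045,0,0,0],[0.01,0.001,0.05,0,0,0],[0.01,0.001,0.05,0,0,0],[0.01,0.001,0.05,0,0,0]]
[[0,0,-0.06,0,0,0],[-0.005,0.192,-0.07,0,0,0],[-0.011,0.384,-0.07,0,0,0],[-0.011,0.384,-0.05,0,0,0],[-0.011,0.384,-0.05,0,0,0]]
[[0,0,0.02,0,0,0],[0.005,0,0.045,0,0,0],[0.01,0.001,0.05,0,0,0],[0.01,0.001,0.05,0,0,0],[0.01,0.001,0.05,0,0,0]]
[[0,0,-0.06,0,0,0],[-0.005,0.192,-0.07,0,0,0],[-0.01,0.384,-0.07,0,0,0],[-0.01,0.384,-0.05,0,0,0],[-0.01,0.384,-0.05,0,0,0]]
[[0,0,0.02,0,0,0],[0.005,0,0.045,0,0,0],[0.01,0.001,0.05,0,0,0],[0.01,0.001,0.05,0,0,0],[0.01,0.001,0.05,0,0,0]]
```

Request:
{"method": "arm_command", "body": {"increments": [[0,0,-0.065,0,0,0],[-0.273,-0.001,-0.075,0,0,0],[-0.546,-0.001,-0.075,0,0,0],[-0.546,-0.001,-0.055,0,0,0],[-0.546,-0.001,-0.055,0,0,0]]}}

```text
t: 38.55
tool_pos: [0.7066, -0.0568, 0.2746]
orientation: [0.286, -3.126, -0.0]
force: [-0.3, -0.6, -1.1]
opening: 0.0004
gripper_force: 0.0
```

Request:
{"method": "arm_command", "body": {"increments": [[0,0,0.02,0,0,0],[0.005,0,0.045,0,0,0],[0.01,0.001,0.05,0,0,0],[0.01,0.001,0.05,0,0,0],[0.01,0.001,0.05,0,0,0]]}}

```text
t: 39.17
tool_pos: [0.7056, -0.0572, 0.2681]
orientation: [-0.286, 3.124, -0.002]
force: [1.3, -0.1, 6.3]
opening: 0.0002
gripper_force: 3.1
```

Request:
{"method": "arm_command", "body": {"increments": [[0,0,-0.06,0,0,0],[-0.005,0.192,-0.07,0,0,0],[-0.011,0.384,-0.07,0,0,0],[-0.011,0.384,-0.05,0,0,0],[-0.011,0.384,-0.05,0,0,0]]}}

```text
t: 39.8
tool_pos: [0.6932, 0.0187, 0.2755]
orientation: [0.287, -3.128, 0.001]
force: [0.4, -0.2, -0.1]
opening: 0.0004
gripper_force: 0.0
```

Request:
{"method": "arm_command", "body": {"increments": [[0,0,0.02,0,0,0],[0.005,0,0.045,0,0,0],[0.01,0.001,0.05,0,0,0],[0.01,0.001,0.05,0,0,0],[0.01,0.001,0.05,0,0,0]]}}

```text
t: 40.42
tool_pos: [0.6928, 0.0179, 0.2684]
orientation: [-0.284, 3.124, -0.001]
force: [0.9, -0.2, 10.5]
opening: 0.0005
gripper_force: 5.7
```

Request:
{"method": "arm_command", "body": {"increments": [[0,0,-0.06,0,0,0],[-0.005,0.192,-0.07,0,0,0],[-0.01,0.384,-0.07,0,0,0],[-0.01,0.384,-0.05,0,0,0],[-0.01,0.384,-0.05,0,0,0]]}}

```text
t: 41.05
tool_pos: [0.6794, 0.0942, 0.2748]
orientation: [0.286, -3.127, 0.001]
force: [0.3, 0.1, -1.0]
opening: 0.0004
gripper_force: 0.0
```

Request:
{"method": "arm_command", "body": {"increments": [[0,0,0.02,0,0,0],[0.005,0,0.045,0,0,0],[0.01,0.001,0.05,0,0,0],[0.01,0.001,0.05,0,0,0],[0.01,0.001,0.05,0,0,0]]}}

```text
t: 41.68
tool_pos: [0.6788, 0.0937, 0.2675]
orientation: [-0.284, 3.124, -0.001]
force: [1.8, -0.4, 6.0]
opening: 0.0004
gripper_force: 3.4
```

Run:
```python
from h import *
st()
for i in(1,2,3,4): plan(go(i)); plan(pr(i,.098,-.002))
```

```text
t 41.67 grasp [0.6795 0.0937 0.1005] cmd [0.6775 0.0938 0.098 ] F [ 1.8 -0.4  6. ] op 0.0004 gf 3.4
[[0,0,-0.06,0,0,0],[0.262,0,-0.07,0,0,0],[0.525,-0.001,-0.07,0,0,0],[0.525,-0.001,-0.05,0,0,0],[0.525,-0.001,-0.05,0,0,0]]
[[0,0,0.02,0,0,0],[0.005,0.001,0.045,0,0,0],[0.01,0.002,0.05,0,0,0],[0.01,0.002,0.05,0,0,0],[0.01,0.002,0.05,0,0,0]]
[[0,0,-0.06,0,0,0],[0.262,-0.001,-0.07,0,0,0],[0.525,-0.001,-0.07,0,0,0],[0.525,-0.001,-0.05,0,0,0],[0.525,-0.001,-0.05,0,0,0]]
[[0,0,0.02,0,0,0],[0.005,0.001,0.045,0,0,0],[0.01,0.001,0.05,0,0,0],[0.01,0.001,0.05,0,0,0],[0.01,0.001,0.05,0,0,0]]
[[0,0,-0.06,0,0,0],[-0.005,-0.193,-0.07,0,0,0],[-0.01,-0.386,-0.07,0,0,0],[-0.01,-0.386,-0.05,0,0,0],[-0.01,-0.386,-0.05,0,0,0]]
[[0,0,0.02,0,0,0],[0.005,0.001,0.045,0,0,0],[0.01,0.001,0.05,0,0,0],[0.01,0.001,0.05,0,0,0],[0.01,0.001,0.05,0,0,0]]
[[0,0,-0.06,0,0,0],[-0.005,-0.193,-0.07,0,0,0],[-0.009,-0.386,-0.07,0,0,0],[-0.009,-0.386,-0.05,0,0,0],[-0.009,-0.386,-0.05,0,0,0]]
[[0,0,0.02,0,0,0],[0.005,0.001,0.045,0,0,0],[0.01,0.001,0.05,0,0,0],[0.01,0.001,0.05,0,0,0],[0.01,0.001,0.05,0,0,0]]
```

Request:
{"method": "arm_command", "body": {"increments": [[0,0,-0.06,0,0,0],[0.262,0,-0.07,0,0,0],[0.525,-0.001,-0.07,0,0,0],[0.525,-0.001,-0.05,0,0,0],[0.525,-0.001,-0.05,0,0,0]]}}

```text
t: 42.3
tool_pos: [0.5747, 0.0751, 0.276]
orientation: [-0.286, 3.128, -0.0]
force: [1.4, 0.1, -0.3]
opening: 0.0002
gripper_force: 0.0
```

Request:
{"method": "arm_command", "body": {"increments": [[0,0,0.02,0,0,0],[0.005,0.001,0.045,0,0,0],[0.01,0.002,0.05,0,0,0],[0.01,0.002,0.05,0,0,0],[0.01,0.002,0.05,0,0,0]]}}

```text
t: 42.92
tool_pos: [0.5747, 0.0755, 0.2682]
orientation: [-0.286, 3.122, -0.001]
force: [2.5, 0.3, 10.4]
opening: 0.0002
gripper_force: 4.8
```

Request:
{"method": "arm_command", "body": {"increments": [[0,0,-0.06,0,0,0],[0.262,-0.001,-0.07,0,0,0],[0.525,-0.001,-0.07,0,0,0],[0.525,-0.001,-0.05,0,0,0],[0.525,-0.001,-0.05,0,0,0]]}}

```text
t: 43.55
tool_pos: [0.4696, 0.0561, 0.276]
orientation: [-0.286, 3.127, -0.0]
force: [0.5, 0.6, 0.4]
opening: 0.0004
gripper_force: 0.0
```

Request:
{"method": "arm_command", "body": {"increments": [[0,0,0.02,0,0,0],[0.005,0.001,0.045,0,0,0],[0.01,0.001,0.05,0,0,0],[0.01,0.001,0.05,0,0,0],[0.01,0.001,0.05,0,0,0]]}}

```text
t: 44.18
tool_pos: [0.4691, 0.0562, 0.2672]
orientation: [-0.286, 3.124, 0.0]
force: [2.0, 0.5, 7.1]
opening: 0.0007
gripper_force: 3.6
```

Request:
{"method": "arm_command", "body": {"increments": [[0,0,-0.06,0,0,0],[-0.005,-0.193,-0.07,0,0,0],[-0.01,-0.386,-0.07,0,0,0],[-0.01,-0.386,-0.05,0,0,0],[-0.01,-0.386,-0.05,0,0,0]]}}

```text
t: 44.8
tool_pos: [0.4829, -0.0194, 0.275]
orientation: [0.285, -3.127, -0.001]
force: [-0.9, -0.3, -0.3]
opening: 0.0003
gripper_force: 0.0
```

Request:
{"method": "arm_command", "body": {"increments": [[0,0,0.02,0,0,0],[0.005,0.001,0.045,0,0,0],[0.01,0.001,0.05,0,0,0],[0.01,0.001,0.05,0,0,0],[0.01,0.001,0.05,0,0,0]]}}

```text
t: 45.42
tool_pos: [0.4821, -0.0189, 0.2673]
orientation: [-0.288, 3.124, 0.0]
force: [-0.1, 3.3, 10.8]
opening: 0.0004
gripper_force: 5.3
```

Request:
{"method": "arm_command", "body": {"increments": [[0,0,-0.06,0,0,0],[-0.005,-0.193,-0.07,0,0,0],[-0.009,-0.386,-0.07,0,0,0],[-0.009,-0.386,-0.05,0,0,0],[-0.009,-0.386,-0.05,0,0,0]]}}

```text
t: 46.05
tool_pos: [0.4964, -0.0948, 0.2749]
orientation: [0.286, -3.127, -0.002]
force: [-0.4, 0.1, 0.1]
opening: 0.0002
gripper_force: 0.0
```

Request:
{"method": "arm_command", "body": {"increments": [[0,0,0.02,0,0,0],[0.005,0.001,0.045,0,0,0],[0.01,0.001,0.05,0,0,0],[0.01,0.001,0.05,0,0,0],[0.01,0.001,0.05,0,0,0]]}}

```text
t: 46.68
tool_pos: [0.4956, -0.0948, 0.2666]
orientation: [-0.288, 3.125, 0.0]
force: [1.8, 2.8, 6.3]
opening: 0.0008
gripper_force: 3.0
```

Run:
```python
from h import *
st()
for i in(5,6,7,0,1,2,3,4):
  print(i);plan(go(i)); plan(pr(i,.095,-.002))
```

```text
t 46.67 grasp [ 0.4961 -0.0947  0.0996] cmd [ 0.4944 -0.096   0.098 ] F [1.8 2.8 6.3] op 0.0008 gf 3.0
5
[[0,0,-0.06,0,0,0],[-0.273,-0.001,-0.07,0,0,0],[-0.545,-0.002,-0.07,0,0,0],[-0.545,-0.002,-0.05,0,0,0],[-0.545,-0.002,-0.05,0,0,0]]
[[0,0,0.02,0,0,0],[0.005,0.001,0.06,0,0,0],[0.01,0.002,0.065,0,0,0],[0.01,0.002,0.065,0,0,0],[0.01,0.002,0.065,0,0,0]]
6
[[0,0,-0.075,0,0,0],[-0.273,-0.001,-0.085,0,0,0],[-0.545,-0.002,-0.085,0,0,0],[-0.545,-0.002,-0.065,0,0,0],[-0.545,-0.002,-0.065,0,0,0]]
[[0,0,0.02,0,0,0],[0.005,0,0.06,0,0,0],[0.01,0.001,0.065,0,0,0],[0.01,0.001,0.065,0,0,0],[0.01,0.001,0.065,0,0,0]]
7
[[0,0,-0.075,0,0,0],[-0.005,0.192,-0.085,0,0,0],[-0.011,0.384,-0.085,0,0,0],[-0.011,0.384,-0.065,0,0,0],[-0.011,0.384,-0.065,0,0,0]]
[[0,0,0.02,0,0,0],[0.005,0,0.06,0,0,0],[0.01,0.001,0.065,0,0,0],[0.01,0.001,0.065,0,0,0],[0.01,0.001,0.065,0,0,0]]
0
[[0,0,-0.075,0,0,0],[-0.005,0.192,-0.085,0,0,0],[-0.01,0.384,-0.085,0,0,0],[-0.01,0.384,-0.065,0,0,0],[-0.01,0.384,-0.065,0,0,0]]
[[0,0,0.02,0,0,0],[0.005,0,0.06,0,0,0],[0.01,0.001,0.065,0,0,0],[0.01,0.001,0.065,0,0,0],[0.01,0.001,0.065,0
[... 322 characters left out ...]
.085,0,0,0],[0.525,-0.001,-0.065,0,0,0],[0.525,-0.001,-0.065,0,0,0]]
[[0,0,0.02,0,0,0],[0.005,0.001,0.06,0,0,0],[0.01,0.001,0.065,0,0,0],[0.01,0.001,0.065,0,0,0],[0.01,0.001,0.065,0,0,0]]
3
[[0,0,-0.075,0,0,0],[-0.005,-0.193,-0.085,0,0,0],[-0.01,-0.386,-0.085,0,0,0],[-0.01,-0.386,-0.065,0,0,0],[-0.01,-0.386,-0.065,0,0,0]]
[[0,0,0.02,0,0,0],[0.005,0.001,0.06,0,0,0],[0.01,0.001,0.065,0,0,0],[0.01,0.001,0.065,0,0,0],[0.01,0.001,0.065,0,0,0]]
4
[[0,0,-0.075,0,0,0],[-0.005,-0.193,-0.085,0,0,0],[-0.009,-0.386,-0.085,0,0,0],[-0.009,-0.386,-0.065,0,0,0],[-0.009,-0.386,-0.065,0,0,0]]
[[0,0,0.02,0,0,0],[0.005,0.001,0.06,0,0,0],[0.01,0.001,0.065,0,0,0],[0.01,0.001,0.065,0,0,0],[0.01,0.001,0.065,0,0,0]]
```

Request:
{"method": "arm_command", "body": {"increments": [[0,0,-0.06,0,0,0],[-0.273,-0.001,-0.07,0,0,0],[-0.545,-0.002,-0.07,0,0,0],[-0.545,-0.002,-0.05,0,0,0],[-0.545,-0.002,-0.05,0,0,0]]}}

```text
t: 47.3
tool_pos: [0.6015, -0.0758, 0.2746]
orientation: [0.287, -3.126, -0.001]
force: [-0.5, 0.1, -0.2]
opening: 0.0001
gripper_force: 0.0
```

Request:
{"method": "arm_command", "body": {"increments": [[0,0,0.02,0,0,0],[0.005,0.001,0.06,0,0,0],[0.01,0.002,0.065,0,0,0],[0.01,0.002,0.065,0,0,0],[0.01,0.002,0.065,0,0,0]]}}

```text
t: 47.92
tool_pos: [0.6007, -0.0766, 0.2654]
orientation: [-0.285, 3.124, -0.002]
force: [0.3, -0.4, 10.6]
opening: 0.0008
gripper_force: 5.4
```

Request:
{"method": "arm_command", "body": {"increments": [[0,0,-0.075,0,0,0],[-0.273,-0.001,-0.085,0,0,0],[-0.545,-0.002,-0.085,0,0,0],[-0.545,-0.002,-0.065,0,0,0],[-0.545,-0.002,-0.065,0,0,0]]}}

```text
t: 48.55
tool_pos: [0.7066, -0.0568, 0.2747]
orientation: [0.286, -3.126, -0.001]
force: [-1.0, 0.9, 0.1]
opening: 0.0002
gripper_force: 0.0
```

Request:
{"method": "arm_command", "body": {"increments": [[0,0,0.02,0,0,0],[0.005,0,0.06,0,0,0],[0.01,0.001,0.065,0,0,0],[0.01,0.001,0.065,0,0,0],[0.01,0.001,0.065,0,0,0]]}}

```text
t: 49.18
tool_pos: [0.7057, -0.0573, 0.2648]
orientation: [-0.286, 3.124, -0.002]
force: [1.4, -0.6, 7.1]
opening: 0.0002
gripper_force: 3.2
```

Request:
{"method": "arm_command", "body": {"increments": [[0,0,-0.075,0,0,0],[-0.005,0.192,-0.085,0,0,0],[-0.011,0.384,-0.085,0,0,0],[-0.011,0.384,-0.065,0,0,0],[-0.011,0.384,-0.065,0,0,0]]}}

```text
t: 49.8
tool_pos: [0.6932, 0.0188, 0.2755]
orientation: [0.287, -3.128, 0.001]
force: [0.5, 0.3, -0.2]
opening: 0.0003
gripper_force: 0.0
```

Request:
{"method": "arm_command", "body": {"increments": [[0,0,0.02,0,0,0],[0.005,0,0.06,0,0,0],[0.01,0.001,0.065,0,0,0],[0.01,0.001,0.065,0,0,0],[0.01,0.001,0.065,0,0,0]]}}

```text
t: 50.42
tool_pos: [0.6929, 0.0179, 0.265]
orientation: [-0.285, 3.123, -0.002]
force: [2.3, -0.5, 9.6]
opening: 0.0004
gripper_force: 5.0
```

Request:
{"method": "arm_command", "body": {"increments": [[0,0,-0.075,0,0,0],[-0.005,0.192,-0.085,0,0,0],[-0.01,0.384,-0.085,0,0,0],[-0.01,0.384,-0.065,0,0,0],[-0.01,0.384,-0.065,0,0,0]]}}

```text
t: 51.05
tool_pos: [0.6794, 0.0943, 0.2749]
orientation: [0.287, -3.127, 0.001]
force: [-0.9, -0.0, 0.2]
opening: 0.0006
gripper_force: 0.0
```

Request:
{"method": "arm_command", "body": {"increments": [[0,0,0.02,0,0,0],[0.005,0,0.06,0,0,0],[0.01,0.001,0.065,0,0,0],[0.01,0.001,0.065,0,0,0],[0.01,0.001,0.065,0,0,0]]}}

```text
t: 51.68
tool_pos: [0.6788, 0.0937, 0.2647]
orientation: [-0.285, 3.124, -0.001]
force: [-0.1, -1.5, 9.2]
opening: 0.0011
gripper_force: 4.7
```

Request:
{"method": "arm_command", "body": {"increments": [[0,0,-0.075,0,0,0],[0.262,0,-0.085,0,0,0],[0.525,-0.001,-0.085,0,0,0],[0.525,-0.001,-0.065,0,0,0],[0.525,-0.001,-0.065,0,0,0]]}}

```text
t: 52.3
tool_pos: [0.5746, 0.0751, 0.2759]
orientation: [-0.286, 3.128, 0.0]
force: [0.5, 0.1, 0.2]
opening: 0.0006
gripper_force: 0.0
```

Request:
{"method": "arm_command", "body": {"increments": [[0,0,0.02,0,0,0],[0.005,0.001,0.06,0,0,0],[0.01,0.002,0.065,0,0,0],[0.01,0.002,0.065,0,0,0],[0.01,0.002,0.065,0,0,0]]}}

```text
t: 52.92
tool_pos: [0.5746, 0.0756, 0.2648]
orientation: [-0.286, 3.122, -0.0]
force: [3.7, 0.9, 9.3]
opening: 0.0004
gripper_force: 4.5
```

Request:
{"method": "arm_command", "body": {"increments": [[0,0,-0.075,0,0,0],[0.262,-0.001,-0.085,0,0,0],[0.525,-0.001,-0.085,0,0,0],[0.525,-0.001,-0.065,0,0,0],[0.525,-0.001,-0.065,0,0,0]]}}

```text
t: 53.55
tool_pos: [0.4695, 0.0561, 0.276]
orientation: [-0.286, 3.128, -0.0]
force: [0.6, -0.0, 0.1]
opening: 0.0001
gripper_force: 0.0
```

Request:
{"method": "arm_command", "body": {"increments": [[0,0,0.02,0,0,0],[0.005,0.001,0.06,0,0,0],[0.01,0.001,0.065,0,0,0],[0.01,0.001,0.065,0,0,0],[0.01,0.001,0.065,0,0,0]]}}

```text
t: 54.18
tool_pos: [0.469, 0.0562, 0.2645]
orientation: [-0.286, 3.124, -0.0]
force: [1.1, 1.0, 11.8]
opening: 0.0004
gripper_force: 6.0
```

Request:
{"method": "arm_command", "body": {"increments": [[0,0,-0.075,0,0,0],[-0.005,-0.193,-0.085,0,0,0],[-0.01,-0.386,-0.085,0,0,0],[-0.01,-0.386,-0.065,0,0,0],[-0.01,-0.386,-0.065,0,0,0]]}}

```text
t: 54.8
tool_pos: [0.4828, -0.0193, 0.2749]
orientation: [0.285, -3.127, -0.001]
force: [-0.6, 0.2, -0.2]
opening: 0.0008
gripper_force: 0.0
```

Request:
{"method": "arm_command", "body": {"increments": [[0,0,0.02,0,0,0],[0.005,0.001,0.06,0,0,0],[0.01,0.001,0.065,0,0,0],[0.01,0.001,0.065,0,0,0],[0.01,0.001,0.065,0,0,0]]}}

```text
t: 55.42
tool_pos: [0.4821, -0.019, 0.2643]
orientation: [-0.288, 3.125, 0.0]
force: [-1.3, 2.6, 13.3]
opening: 0.0007
gripper_force: 6.5
```

Request:
{"method": "arm_command", "body": {"increments": [[0,0,-0.075,0,0,0],[-0.005,-0.193,-0.085,0,0,0],[-0.009,-0.386,-0.085,0,0,0],[-0.009,-0.386,-0.065,0,0,0],[-0.009,-0.386,-0.065,0,0,0]]}}

```text
t: 56.05
tool_pos: [0.4964, -0.0949, 0.2749]
orientation: [0.286, -3.127, -0.002]
force: [0.5, 0.7, 0.1]
opening: 0.0006
gripper_force: 0.0
```

Request:
{"method": "arm_command", "body": {"increments": [[0,0,0.02,0,0,0],[0.005,0.001,0.06,0,0,0],[0.01,0.001,0.065,0,0,0],[0.01,0.001,0.065,0,0,0],[0.01,0.001,0.065,0,0,0]]}}

```text
t: 56.68
tool_pos: [0.4957, -0.0947, 0.2643]
orientation: [-0.288, 3.125, 0.0]
force: [-2.3, 4.0, 14.4]
opening: 0.0006
gripper_force: 7.1
```

Run:
```python
from h import *
st()
```

```text
t 56.67 grasp [ 0.4962 -0.0947  0.0973] cmd [ 0.4944 -0.096   0.095 ] F [-2.3  4.  14.4] op 0.0006 gf 7.1
```

Run:
```python
from h import *
for i in(5,6,7,0,1,2,3,4):
  print(i);plan(go(i)); plan(pr(i,.0935 if i in(2,3,4) else .0928,-.002))
```

```text
5
[[0,0,-0.075,0,0,0],[-0.273,-0.001,-0.085,0,0,0],[-0.545,-0.002,-0.085,0,0,0],[-0.545,-0.002,-0.065,0,0,0],[-0.545,-0.002,-0.065,0,0,0]]
[[0,0,0.02,0,0,0],[0.005,0.001,0.071,0,0,0],[0.01,0.002,0.076,0,0,0],[0.01,0.002,0.076,0,0,0],[0.01,0.002,0.076,0,0,0]]
6
[[0,0,-0.086,0,0,0],[-0.273,-0.001,-0.096,0,0,0],[-0.545,-0.002,-0.096,0,0,0],[-0.545,-0.002,-0.076,0,0,0],[-0.545,-0.002,-0.076,0,0,0]]
[[0,0,0.02,0,0,0],[0.005,0,0.071,0,0,0],[0.01,0.001,0.076,0,0,0],[0.01,0.001,0.076,0,0,0],[0.01,0.001,0.076,0,0,0]]
7
[[0,0,-0.086,0,0,0],[-0.005,0.192,-0.096,0,0,0],[-0.011,0.384,-0.096,0,0,0],[-0.011,0.384,-0.076,0,0,0],[-0.011,0.384,-0.076,0,0,0]]
[[0,0,0.02,0,0,0],[0.005,0,0.071,0,0,0],[0.01,0.001,0.076,0,0,0],[0.01,0.001,0.076,0,0,0],[0.01,0.001,0.076,0,0,0]]
0
[[0,0,-0.086,0,0,0],[-0.005,0.192,-0.096,0,0,0],[-0.01,0.384,-0.096,0,0,0],[-0.01,0.384,-0.076,0,0,0],[-0.01,0.384,-0.076,0,0,0]]
[[0,0,0.02,0,0,0],[0.005,0,0.071,0,0,0],[0.01,0.001,0.076,0,0,0],[0.01,0.001,0.076,0,0,0],[0.01,0.001,0.076,0,0,0]]
1
[[0,0,-0.086,0,0,0],[0.262,0,-0.096,0,0,0],[0.525,-0.001,-0.096,0,0,0],[0.525,-0.001,
[... 232 characters left out ...]
6,0,0,0],[0.525,-0.001,-0.076,0,0,0],[0.525,-0.001,-0.076,0,0,0]]
[[0,0,0.02,0,0,0],[0.005,0.001,0.067,0,0,0],[0.01,0.001,0.072,0,0,0],[0.01,0.001,0.072,0,0,0],[0.01,0.001,0.072,0,0,0]]
3
[[0,0,-0.082,0,0,0],[-0.005,-0.193,-0.092,0,0,0],[-0.01,-0.386,-0.092,0,0,0],[-0.01,-0.386,-0.072,0,0,0],[-0.01,-0.386,-0.072,0,0,0]]
[[0,0,0.02,0,0,0],[0.005,0.001,0.067,0,0,0],[0.01,0.001,0.072,0,0,0],[0.01,0.001,0.072,0,0,0],[0.01,0.001,0.072,0,0,0]]
4
[[0,0,-0.082,0,0,0],[-0.005,-0.193,-0.092,0,0,0],[-0.009,-0.386,-0.092,0,0,0],[-0.009,-0.386,-0.072,0,0,0],[-0.009,-0.386,-0.072,0,0,0]]
[[0,0,0.02,0,0,0],[0.005,0.001,0.067,0,0,0],[0.01,0.001,0.072,0,0,0],[0.01,0.001,0.072,0,0,0],[0.01,0.001,0.072,0,0,0]]
```

Request:
{"method": "arm_command", "body": {"increments": [[0,0,-0.075,0,0,0],[-0.273,-0.001,-0.085,0,0,0],[-0.545,-0.002,-0.085,0,0,0],[-0.545,-0.002,-0.065,0,0,0],[-0.545,-0.002,-0.065,0,0,0]]}}

```text
t: 57.3
tool_pos: [0.6015, -0.0758, 0.2744]
orientation: [0.288, -3.126, -0.001]
force: [-0.4, -0.0, -0.0]
opening: 0.001
gripper_force: 0.0
```

Request:
{"method": "arm_command", "body": {"increments": [[0,0,0.02,0,0,0],[0.005,0.001,0.071,0,0,0],[0.01,0.002,0.076,0,0,0],[0.01,0.002,0.076,0,0,0],[0.01,0.002,0.076,0,0,0]]}}

```text
t: 57.92
tool_pos: [0.6007, -0.0764, 0.2644]
orientation: [-0.286, 3.124, -0.002]
force: [-5.3, 2.3, 21.5]
opening: 0.0007
gripper_force: 10.8
```

Request:
{"method": "arm_command", "body": {"increments": [[0,0,-0.086,0,0,0],[-0.273,-0.001,-0.096,0,0,0],[-0.545,-0.002,-0.096,0,0,0],[-0.545,-0.002,-0.076,0,0,0],[-0.545,-0.002,-0.076,0,0,0]]}}

```text
t: 58.55
tool_pos: [0.7066, -0.0568, 0.2744]
orientation: [0.286, -3.126, -0.001]
force: [-0.1, -1.3, -0.3]
opening: 0.0004
gripper_force: 0.0
```

Request:
{"method": "arm_command", "body": {"increments": [[0,0,0.02,0,0,0],[0.005,0,0.071,0,0,0],[0.01,0.001,0.076,0,0,0],[0.01,0.001,0.076,0,0,0],[0.01,0.001,0.076,0,0,0]]}}

```text
t: 59.18
tool_pos: [0.7058, -0.0572, 0.2644]
orientation: [-0.286, 3.123, -0.002]
force: [-4.1, 0.5, 15.0]
opening: 0.0006
gripper_force: 7.9
```

Request:
{"method": "arm_command", "body": {"increments": [[0,0,-0.086,0,0,0],[-0.005,0.192,-0.096,0,0,0],[-0.011,0.384,-0.096,0,0,0],[-0.011,0.384,-0.076,0,0,0],[-0.011,0.384,-0.076,0,0,0]]}}

```text
t: 59.8
tool_pos: [0.6932, 0.0187, 0.2753]
orientation: [0.287, -3.128, 0.001]
force: [-1.3, 0.2, -0.3]
opening: 0.0004
gripper_force: 0.0
```

Request:
{"method": "arm_command", "body": {"increments": [[0,0,0.02,0,0,0],[0.005,0,0.071,0,0,0],[0.01,0.001,0.076,0,0,0],[0.01,0.001,0.076,0,0,0],[0.01,0.001,0.076,0,0,0]]}}

```text
t: 60.42
tool_pos: [0.6928, 0.0179, 0.2644]
orientation: [-0.285, 3.124, -0.002]
force: [-5.7, -0.5, 20.7]
opening: 0.0005
gripper_force: 10.2
```

Request:
{"method": "arm_command", "body": {"increments": [[0,0,-0.086,0,0,0],[-0.005,0.192,-0.096,0,0,0],[-0.01,0.384,-0.096,0,0,0],[-0.01,0.384,-0.076,0,0,0],[-0.01,0.384,-0.076,0,0,0]]}}

```text
t: 61.05
tool_pos: [0.6794, 0.0942, 0.2746]
orientation: [0.287, -3.127, 0.001]
force: [-0.5, -0.5, -0.3]
opening: 0.0005
gripper_force: 0.0
```

Request:
{"method": "arm_command", "body": {"increments": [[0,0,0.02,0,0,0],[0.005,0,0.071,0,0,0],[0.01,0.001,0.076,0,0,0],[0.01,0.001,0.076,0,0,0],[0.01,0.001,0.076,0,0,0]]}}

```text
t: 61.68
tool_pos: [0.6789, 0.0936, 0.2643]
orientation: [-0.284, 3.123, -0.001]
force: [-4.8, -1.8, 19.4]
opening: 0.0004
gripper_force: 10.1
```

Request:
{"method": "arm_command", "body": {"increments": [[0,0,-0.086,0,0,0],[0.262,0,-0.096,0,0,0],[0.525,-0.001,-0.096,0,0,0],[0.525,-0.001,-0.076,0,0,0],[0.525,-0.001,-0.076,0,0,0]]}}

```text
t: 62.3
tool_pos: [0.5747, 0.075, 0.2757]
orientation: [-0.286, 3.128, -0.0]
force: [0.2, -0.2, 0.6]
opening: 0.0006
gripper_force: 0.0
```

Request:
{"method": "arm_command", "body": {"increments": [[0,0,0.02,0,0,0],[0.005,0.001,0.071,0,0,0],[0.01,0.002,0.076,0,0,0],[0.01,0.002,0.076,0,0,0],[0.01,0.002,0.076,0,0,0]]}}

```text
t: 62.92
tool_pos: [0.5747, 0.0755, 0.2643]
orientation: [-0.286, 3.122, -0.001]
force: [-4.8, -0.9, 23.9]
opening: 0.0004
gripper_force: 11.8
```

Request:
{"method": "arm_command", "body": {"increments": [[0,0,-0.086,0,0,0],[0.262,-0.001,-0.096,0,0,0],[0.525,-0.001,-0.096,0,0,0],[0.525,-0.001,-0.076,0,0,0],[0.525,-0.001,-0.076,0,0,0]]}}

```text
t: 63.55
tool_pos: [0.4696, 0.0561, 0.2757]
orientation: [-0.286, 3.128, -0.0]
force: [1.1, 0.3, 0.6]
opening: 0.0004
gripper_force: 0.0
```

Request:
{"method": "arm_command", "body": {"increments": [[0,0,0.02,0,0,0],[0.005,0.001,0.067,0,0,0],[0.01,0.001,0.072,0,0,0],[0.01,0.001,0.072,0,0,0],[0.01,0.001,0.072,0,0,0]]}}

```text
t: 64.18
tool_pos: [0.4692, 0.0561, 0.2643]
orientation: [-0.287, 3.124, -0.0]
force: [-5.3, 0.2, 22.9]
opening: 0.0007
gripper_force: 11.9
```

Request:
{"method": "arm_command", "body": {"increments": [[0,0,-0.082,0,0,0],[-0.005,-0.193,-0.092,0,0,0],[-0.01,-0.386,-0.092,0,0,0],[-0.01,-0.386,-0.072,0,0,0],[-0.01,-0.386,-0.072,0,0,0]]}}

```text
t: 64.8
tool_pos: [0.4829, -0.0194, 0.2747]
orientation: [0.285, -3.127, -0.001]
force: [-0.1, -0.1, 0.7]
opening: 0.0003
gripper_force: 0.0
```

Request:
{"method": "arm_command", "body": {"increments": [[0,0,0.02,0,0,0],[0.005,0.001,0.067,0,0,0],[0.01,0.001,0.072,0,0,0],[0.01,0.001,0.072,0,0,0],[0.01,0.001,0.072,0,0,0]]}}

```text
t: 65.42
tool_pos: [0.4822, -0.019, 0.2643]
orientation: [-0.288, 3.125, -0.0]
force: [-8.3, 3.5, 26.7]
opening: 0.0003
gripper_force: 13.1
```

Request:
{"method": "arm_command", "body": {"increments": [[0,0,-0.082,0,0,0],[-0.005,-0.193,-0.092,0,0,0],[-0.009,-0.386,-0.092,0,0,0],[-0.009,-0.386,-0.072,0,0,0],[-0.009,-0.386,-0.072,0,0,0]]}}

```text
t: 66.05
tool_pos: [0.4964, -0.0947, 0.2747]
orientation: [0.286, -3.127, -0.002]
force: [-0.0, -0.1, 0.2]
opening: 0.0006
gripper_force: 0.0
```

Request:
{"method": "arm_command", "body": {"increments": [[0,0,0.02,0,0,0],[0.005,0.001,0.067,0,0,0],[0.01,0.001,0.072,0,0,0],[0.01,0.001,0.072,0,0,0],[0.01,0.001,0.072,0,0,0]]}}

```text
t: 66.68
tool_pos: [0.496, -0.0947, 0.2643]
orientation: [-0.288, 3.125, -0.0]
force: [-7.1, 5.4, 25.8]
opening: 0.0005
gripper_force: 12.8
```

Run:
```python
from h import *
st()
```

```text
t 66.67 grasp [ 0.4966 -0.0947  0.0973] cmd [ 0.4944 -0.096   0.0936] F [-7.1  5.4 25.8] op 0.0005 gf 12.8
```

All eight points stop hard at the same height, 0.2643 to 0.2644, at 15 to 27 N, so the lid is flush. Next I'll retreat and take a final look.

Request:
{"method": "arm_command", "body": {"increments": [[0,0,-0.1,0,0,0],[0,0,-0.3,0,0,0],[0,0,-0.5,0,0,0],[0,0,-0.7,0,0,0],[0,0,-0.8,0,0,0]]}}

```text
t: 67.3
tool_pos: [0.4952, -0.0952, 0.4231]
orientation: [-0.288, 3.126, -0.002]
force: [0.2, 0.2, 0.9]
opening: 0.001
gripper_force: 0.0
```

Request:
{"method": "arm_command", "body": {"increments": [[0.1,-0.1,0,0,0,0],[0.2,-0.3,0,0,0,0],[0.2,-0.5,0,0,0,0],[0.2,-0.5,0,0,0,0],[0.2,-0.5,0,0,0,0]]}}

```text
t: 67.92
tool_pos: [0.4736, -0.2007, 0.42]
orientation: [0.286, -3.127, -0.002]
force: [-0.0, 1.0, 0.8]
opening: 0.0005
gripper_force: 0.0
```

Run:
```python
from h import *
snap('side','s9'); cv2.imwrite('pics/s9b.png',cv2.resize(cv2.imread('pics/s9.png')[100:340,140:330],None,fx=2.5,fy=2.5,interpolation=cv2.INTER_CUBIC))
```

```text
(no output)
```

View pics/s9b.png

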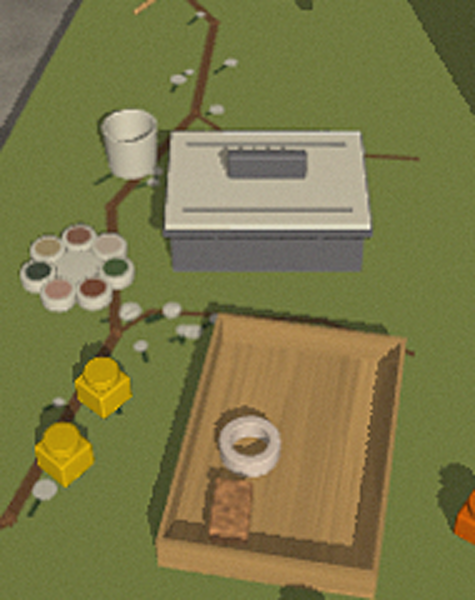

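The lid sits flush with no gasket band showing. The tape and cork are still in the crate, and the cup, palette and coloured jars have not been disturbed.

```bash
python3 -c "
from plant import *
print(close_job())"
```

```text
the job is handed in; nothing more can be done
None
```

The three capped jars are in the tub, the lid is pressed down evenly at all eight points and looks flush on the rim, and the job is handed in (no verdict was returned).

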